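# Load the ferrule-blank feed chute and clip its keeper rod

### The arm

A 7-joint arm with a two-finger parallel gripper is mounted at the origin on a cart in front of the work surface, level with it; the furniture and walls round the work are solid. World frame = base frame: x ahead of the robot, y to its left, z up, the work surface at z = 0. Lengths are in m, angles in rad, forces in N, time in s.
With the tool pointing down it reaches from about 0.425 to 0.825 m from the base axis. Payload 3.6 kg.
Tool frame: the origin (TCP) lies at the very end of the fingers, on their centre line; the grasp point (between the pads) lies 19 mm behind it (env.pinch_z is the distance from the TCP to the grasp point, in m); z points along the fingers, y is the direction in which the jaws open and shut (so a half turn about z gives the same grasp; the last joint's range is limited). The gripper opens to 93 mm and grips with 3 to 60 N. Pads are 15 mm wide; open, the fingers measure 128 mm over their backs; the gripper's body (75 mm by 188 mm) begins 65 mm behind the grasp point.
Start: joints at [1.135, 0.615, -0.013, 1.423, 0.008, 1.103, -0.04], TCP at [0.258, -0.596, 0.219] pointing down, gripper open.
Joint ranges: [-3.12, 3.12], [-0.3, 2.06], [-1.34, 1.32], [0.26, 2.42], [-1.36, 4.5], [0.01, 1.98], [-2.84, 2.84]. Speed limits (rad/s): [2.79, 2.79, 3.14, 3.14, 3.14, 3.14, 3.14].

### API

Orientations are given as a unit quaternion [x, y, z, w].
In Python, from cell import readout, eyes, env gives the robot as it stands.
- The arm moves only by the tool drive_tool, never from a script. Its arguments are lists of equal length, an entry for each row: "xyz": the shift along the tool's x, y, z in cm, a list of three; "rot": the turn, a rotation vector about the tool's x, y, z in degrees, a list of three; "fingers": the finger opening in cm, from 0 to 9.3. A call has 1 to 20 rows; each row is the pose to reach, as a shift and turn from the pose measured when the call began, along the tool's axes at that moment; what a row does not reach only later rows make up. A row lasts 1/8 s, in which the tool goes at most 62.5 mm and 10.7 degrees, less where a joint would pass 70% of its speed; a pose out of reach is approached as far as the arm can. A call with a gripper value outside its range is refused whole. The fingers move at their own pace and stop on an object; "squeeze" is the grip in N (left out, the last holds). Time passes only in rows, so rows that repeat a pose let the fingers close. It gives the time, the measured TCP pose, the force and the opening at its end, in the units of the state.
- readout.get_obs(): the state, without advancing time (a new reading comes with each control period).
- eyes.get_image(name): name is "scene" or "top"; returns the picture (384x512x3 uint8, blue, green, red); there is no depth.
- eyes.get_calibration(name): a dict with "intrinsics" (3x3 intrinsics, pixels), "k1" (the pictures are not rectified: a ray, as slopes to the right and down, at radius r is drawn at 1 + k1 r^2 times it, then the intrinsics apply), "extrinsics" (4x4, takes a point from camera to world coordinates). Camera axes: x right, y down, z forward; pixel columns grow to the right and rows downward; lengths in m; the calibration is good to about 2 mm. A picture is of the moment at which its call begins. get_calibration takes no time and is no camera call.
- env.hand_in(): hands the job in, once; it reports no verdict.
The state is a dict: "t": time; "joint_pos": joint angles; "joint_velocities": joint speeds; "joint_torque": joint torques, N m; "position": TCP position; "ee_rot": TCP orientation; "ft_force": force on the tool from outside, world axes, zero at the start; "ft_torque": the same for the moment, N m; "grip_width": finger opening in m.
Only numpy, scipy, OpenCV 4.12 (cv2) and the standard library are available. Lean on these libraries where they do the work, as an engineer would, in place of code of your own. Each camera call takes 0.05 s, during which the arm holds its last target.

### The job

Get the feed chute ready for the lathe: push the brass gate at its low end fully shut, then load every brass slug lying on the board into the open upper part of the chute and push them down the slope until the first rests against the gate and the others touch in a row behind it, lying flat. Finally lay the steel keeper rod across the upper end of the chute and press it down past the red sprung jaw until it is fully home in the fork and the jaw has closed over it. Leave the two wooden formers beside the board alone.

Things in the scene. Friction and masses are not known exactly. Their poses are not given: they have to be found in the camera images.
- chute: Green and steel feed chute, fixed on a plywood board (top at z = 20 mm); base 275 x 110. Origin: under its middle (within 3 mm); x points to the low end, y to its left, z up. The steel deck falls toward +x at 13 degrees. Channel 42 mm wide between walls 30 mm high from 2 to 196 mm up the slope from the gate; the deck runs on to 243 mm. Friction holds a slug still on the slope: push it.
- deck (a point): Point on the deck, on the channel's centre line, at the foot of the gate (chute frame: 110, 0, 22 mm). Its x points down the slope along the deck, y left, z square to the deck; the shut gate's face is at x = 0, a place s up the slope at x = -s. A roof (38 to 42 mm above the deck) covers the channel from the gate to 26 mm up the slope, so a slug must be pushed in under it.
- gate (a joint): Brass escapement gate, a slide in m: 0 = fully shut across the low end of the channel, 0.042 = drawn out to the chute's -y side. Held by about 3 N of friction; starts part or fully open. Push the knob toward the chute's +y to shut it.
- gate_knob (a point): Middle of the upper part of the gate's upright black knob, 54 mm above the board; the knob is round, 16 mm in diameter (20 mm head), from 24 to 68 mm above the board. It stands beside the chute on a brass bar (chute frame when shut: 60, -66, 54 mm) and moves with the gate.
- clip_seat (a point): Where the rod's middle lies when fully home, rod along the chute's y (chute frame: -105, 0, 102 mm), 30 mm straight above the deck; the rod goes straight down. A fork of round steel prongs stands over each side wall, 19 to 31 mm from the middle (free channel between them 38 mm wide); the taller prongs, downhill, rise 18 mm above the seat.
- jaw (a joint): Red sprung jaw, hinge in rad (two arms, 31 to 39 mm either side of the middle, uphill of the rod): 0 = closed over the seat. A rod pressed down from above pushes it back to about 0.1, then it springs shut over the rod. Its smooth sloped top starts 36 mm above the seat, its nose is 7.5 mm above it. Pressing the rod through takes about 2 to 8 N.
- rod_mid (a point): Middle of the steel keeper rod, 12 mm in diameter, 116 mm long overall along its own y, with square black 16 mm ends (the outer 12 mm at each end) that keep it from rolling; lies on the board with its middle 8 mm above it.
- rod: The keeper rod itself: origin 8 mm below its middle, y along the rod.
- former_small: Turned wooden former beside the board, 62 mm across, 55 mm high: leave alone. Origin under its middle.
- former_big: Turned wooden former beside the board, 66 mm across, 60 mm high: leave alone. Origin under its middle.
- slug_0_mid (a point): Centre (half-way up) of a brass slug: a solid disc 36 mm in diameter, 30 mm high, z along its axis, standing flat on the board. Some of the four may be absent.
- slug_0: The same slug; origin at the middle of its underside.
- slug_1_mid (a point): Centre (half-way up) of a brass slug: a solid disc 36 mm in diameter, 30 mm high, z along its axis, standing flat on the board. Some of the four may be absent.
- slug_1: The same slug; origin at the middle of its underside.
- slug_2_mid (a point): Centre (half-way up) of a brass slug: a solid disc 36 mm in diameter, 30 mm high, z along its axis, standing flat on the board. Some of the four may be absent.
- slug_2: The same slug; origin at the middle of its underside.
- slug_3_mid (a point): Centre (half-way up) of a brass slug: a solid disc 36 mm in diameter, 30 mm high, z along its axis, standing flat on the board. Some of the four may be absent.
- slug_3: The same slug; origin at the middle of its underside.
Mind the look-alikes: they are no part of the job. Leave any black or purple look-alike of the slug_0 alone.

How it is judged:
On the way, in this order (a step that is already met when the one before it is completed fails the run):
1. the gate is fully shut (value of joint gate below 0.004 m), for 0.2 s.
2. every slug present lies flat in the chute in one row, the first against the shut gate (value of joint gate below 0.004 m and y of slug_0_mid in the frame of deck between -0.008 and 0.008 m and z of slug_0_mid in the frame of deck between 0.01 and 0.02 m and angle between the z axis of each of slug_0_mid, slug_1_mid, slug_2_mid, slug_3_mid and the z axis of deck, either way round below 0.15 rad and y of slug_1_mid in the frame of deck between -0.008 and 0.008 m and z of slug_1_mid in the frame of deck between 0.01 and 0.02 m and y of slug_2_mid in the frame of deck between -0.008 and 0.008 m and z of slug_2_mid in the frame of deck between 0.01 and 0.02 m and y of slug_3_mid in the frame of deck between -0.008 and 0.008 m and z of slug_3_mid in the frame of deck between 0.01 and 0.02 m and (x of slug_0_mid in the frame of deck between -0.0215 and -0.0145 m or (x of slug_0_mid in the frame of deck between -0.06 and -0.048 m and (x of slug_1_mid in the frame of deck between -0.0215 and -0.0145 m or x of slug_2_mid in the frame of deck between -0.0215 and -0.0145 m or x of slug_3_mid in the frame of deck between -0.0215 and -0.0145 m)) or (x of slug_0_mid in the frame of deck between -0.097 and -0.083 m and (x of slug_1_mid in the frame of deck between -0.06 and -0.048 m or x of slug_2_mid in the frame of deck between -0.06 and -0.048 m or x of slug_3_mid in the frame of deck between -0.06 and -0.048 m)) or (x of slug_0_mid in the frame of deck between -0.134 and -0.118 m and (x of slug_1_mid in the frame of deck between -0.097 and -0.083 m or x of slug_2_mid in the frame of deck between -0.097 and -0.083 m or x of slug_3_mid in the frame of deck between -0.097 and -0.083 m))) and (x of slug_1_mid in the frame of deck between -0.0215 and -0.0145 m or (x of slug_1_mid in the frame of deck between -0.06 and -0.048 m and (x of slug_0_mid in the frame of deck between -0.0215 and -0.0145 m or x of slug_2_mid in the frame of deck between -0.0215 and -0.0145 m or x of slug_3_mid in the frame of deck between -0.0215 and -0.0145 m)) or (x of slug_1_mid in the frame of deck between -0.097 and -0.083 m and (x of slug_0_mid in the frame of deck between -0.06 and -0.048 m or x of slug_2_mid in the frame of deck between -0.06 and -0.048 m or x of slug_3_mid in the frame of deck between -0.06 and -0.048 m)) or (x of slug_1_mid in the frame of deck between -0.134 and -0.118 m and (x of slug_0_mid in the frame of deck between -0.097 and -0.083 m or x of slug_2_mid in the frame of deck between -0.097 and -0.083 m or x of slug_3_mid in the frame of deck between -0.097 and -0.083 m))) and (x of slug_2_mid in the frame of deck between -0.0215 and -0.0145 m or (x of slug_2_mid in the frame of deck between -0.06 and -0.048 m and (x of slug_0_mid in the frame of deck between -0.0215 and -0.0145 m or x of slug_1_mid in the frame of deck between -0.0215 and -0.0145 m or x of slug_3_mid in the frame of deck between -0.0215 and -0.0145 m)) or (x of slug_2_mid in the frame of deck between -0.097 and -0.083 m and (x of slug_0_mid in the frame of deck between -0.06 and -0.048 m or x of slug_1_mid in the frame of deck between -0.06 and -0.048 m or x of slug_3_mid in the frame of deck between -0.06 and -0.048 m)) or (x of slug_2_mid in the frame of deck between -0.134 and -0.118 m and (x of slug_0_mid in the frame of deck between -0.097 and -0.083 m or x of slug_1_mid in the frame of deck between -0.097 and -0.083 m or x of slug_3_mid in the frame of deck between -0.097 and -0.083 m))) and (x of slug_3_mid in the frame of deck between -0.0215 and -0.0145 m or (x of slug_3_mid in the frame of deck between -0.06 and -0.048 m and (x of slug_0_mid in the frame of deck between -0.0215 and -0.0145 m or x of slug_1_mid in the frame of deck between -0.0215 and -0.0145 m or x of slug_2_mid in the frame of deck between -0.0215 and -0.0145 m)) or (x of slug_3_mid in the frame of deck between -0.097 and -0.083 m and (x of slug_0_mid in the frame of deck between -0.06 and -0.048 m or x of slug_1_mid in the frame of deck between -0.06 and -0.048 m or x of slug_2_mid in the frame of deck between -0.06 and -0.048 m)) or (x of slug_3_mid in the frame of deck between -0.134 and -0.118 m and (x of slug_0_mid in the frame of deck between -0.097 and -0.083 m or x of slug_1_mid in the frame of deck between -0.097 and -0.083 m or x of slug_2_mid in the frame of deck between -0.097 and -0.083 m)))), for 0.3 s.
3. the rod is fully home in the fork under the closed jaw (distance between rod_mid and clip_seat below 0.01 m and z of rod_mid in the frame of clip_seat between -0.004 and 0.004 m and angle between the y axis of rod_mid and the y axis of chute, either way round below 0.12 rad and value of joint jaw below 0.05 rad), for 0.2 s.
At the end, for the whole second after the job is handed in: Gate shut within 4 mm; slugs flat on the deck in one row, the first within 3.5 mm of the gate, the others within 6 to 8 mm of touching places; rod along y in the fork, middle within 10 mm (4 mm in height) of the seat, jaw under 0.05 rad; all released and at rest (all of step 2 and all of step 3 and linear speed of each of slug_0, slug_1, slug_2, slug_3, rod below 0.02 m/s).
It fails at once if the small wooden former is disturbed (moved more than 30 mm) (distance of former_small from where it was at the start of the episode above 0.03 m).
It fails at once if the big wooden former is disturbed (moved more than 30 mm) (distance of former_big from where it was at the start of the episode above 0.03 m).
Of slug_0, slug_1, slug_2, slug_3 only 3 to 4 are there at a start; the rules pass over those that are not, and their reading is None.
At some moment in a run one of slug_0, slug_1, slug_2, slug_3 may be knocked a few centimetres aside while the robot is not near it.
Once in a run the grip may slacken for a moment while it holds something.
It also fails if it takes over 210 s, if anything falls off the work surface, if the arm or the gripper's body presses on something with over 40 N, if the wrist force passes 120 N, or if a joint passes its speed limit or range.

## Working session

There is one attempt and no reset: what is moved stays moved. The work goes in short steps, Python scripts to look and compute and a tool call to move; the robot and the scene stay as the last step left them, time stands still between calls to the robot, and variables do not carry over. Pictures are saved under pics/ and viewed, and the job is handed in when it is done.

Besides the shell and the picture viewer there is one more tool, called as name(argument=value, ...), one argument or row to a line, values as JSON. drive_tool: Moves the arm, as the interface text tells. Its arguments: {"type":"object","properties":{"xyz":{"type":"array","items":{"type":"array","items":{"type":"number"}}},"rot":{"type":"array","items":{"type":"array","items":{"type":"number"}}},"fingers":{"type":"array","items":{"type":"number"}},"squeeze":{"type":"number"}},"required":["xyz","rot","fingers"]}

```bash
ls; mkdir -p pics
python3 - <<'E'
from cell import readout, eyes, env
import cv2
o=readout.get_obs()
for k,v in o.items(): print(k,v)
print(env.pinch_z)
for n in("scene","top"):
    cv2.imwrite(f"pics/{n}0.png",eyes.get_image(n)); c=eyes.get_calibration(n); print(n,c)
E
```

```text
pics
t 0.0
joint_pos [ 1.1354912   0.6159277  -0.01259331  1.42492304  0.0081012   1.10338985
 -0.04042042]
joint_velocities [-6.15400995e-04 -1.91685986e-03 -1.32591086e-04  9.82837566e-04
  2.07355880e-05 -8.60747928e-04 -6.62240694e-04]
joint_torque [-6.19758930e-05 -4.58929574e+01  2.09389022e-01 -1.65738237e+01
 -6.09741826e-02  2.04674149e-02  2.19333861e-04]
position [ 0.25805915 -0.59570034  0.21746775]
ee_rot [ 9.79178762e-01  2.02995729e-01 -2.89306482e-04 -1.26618376e-03]
ft_force [-0.78089765  0.77070002  0.04034031]
ft_torque [-0.05057414  0.05658769 -0.00640482]
grip_width 0.09297109672045109
0.0188
scene {'intrinsics': array([[363.74380816,   0.        , 256.92761136],
       [  0.        , 363.74380816, 190.97201004],
       [  0.        ,   0.        ,   1.        ]]), 'k1': 0.03417265151201059, 'extrinsics': array([[-0.67994985, -0.37053727,  0.63274824, -0.0730243 ],
       [-0.73325283,  0.34702318, -0.58473515,  0.24717795],
       [-0.00291214, -0.86155502, -0.50765586,  0.64406188],
       [ 0.        ,  0.        ,  0.        ,  1.        ]])}
top {'intrinsics': array([[373.35100864,   0.        , 254.7552765 ],
       [  0.        , 373.35100864, 191.5426267 ],
       [  0.        ,   0.        ,   1.        ]]), 'k1': 0.01716502153343924, 'extrinsics': array([[-0.03062002, -0.99372903,  0.10754079,  0.48801618],
       [-0.99952997,  0.03028082, -0.00478607, -0.32991607],
       [ 0.00149963, -0.10763679, -0.99418915,  1.07659033],
       [ 0.        ,  0.        ,  0.        ,  1.        ]])}
```

View pics/scene0.png

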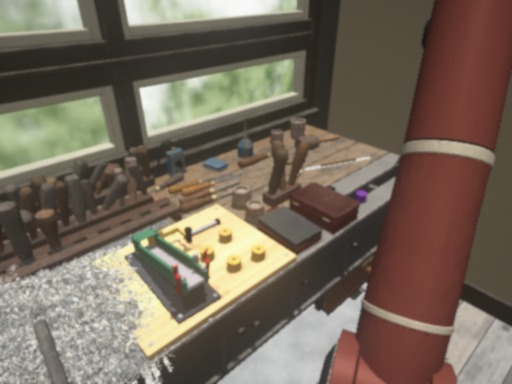

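View pics/top0.png

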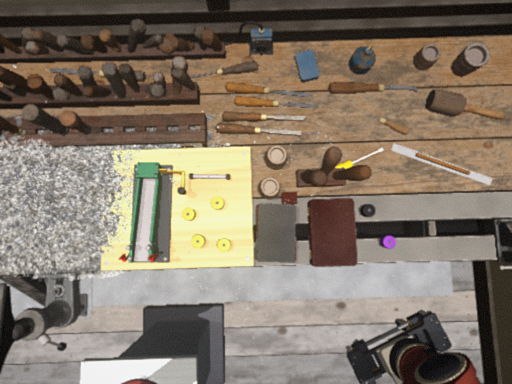

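```bash
cat > h.py <<'E'
from cell import readout, eyes, env
import cv2, numpy as np
from scipy.spatial.transform import Rotation as R
def ray(n,uv):
    c=eyes.get_calibration(n);K=c["intrinsics"];k=c["k1"];E=c["extrinsics"]
    d=np.array([(uv[0]-K[0,2])/K[0,0],(uv[1]-K[1,2])/K[1,1]]); s=d.copy()
    for _ in range(20): s=d/(1+k*(s@s))
    return E[:3,3],E[:3,:3]@np.array([s[0],s[1],1.])
def onz(n,uv,z):
    o,d=ray(n,uv); return o+d*(z-o[2])/d[2]
def proj(n,p):
    c=eyes.get_calibration(n);K=c["intrinsics"];k=c["k1"];E=c["extrinsics"]
    q=E[:3,:3].T@(np.asarray(p)-E[:3,3]); s=q[:2]/q[2]; s=s*(1+k*(s@s)); return s*K[0,0]+K[:2,2]
def crop(n,x0,y0,x1,y1,f,name,img=None):
    im=eyes.get_image(n) if img is None else img
    c=cv2.resize(im[y0:y1,x0:x1],None,fx=f,fy=f,interpolation=cv2.INTER_CUBIC); cv2.imwrite("pics/"+name,c); return im
def tool():
    o=readout.get_obs(); return np.array(o["position"]),R.from_quat(o["ee_rot"]),o
def tri(uvs,uvt):
    o1,d1=ray("scene",uvs);o2,d2=ray("top",uvt)
    A=np.stack([d1,-d2],1);s=np.linalg.lstsq(A,o2-o1,rcond=None)[0]
    a=o1+s[0]*d1;b=o2+s[1]*d2;return (a+b)/2,np.linalg.norm(a-b)
def go(p,yaw,pitchR=None):
    """shift (cm) and rotvec (deg) in tool axes to reach TCP p with tool down, tool y axis at yaw (deg, world)"""
    P,Q,o=tool()
    if pitchR is None:
        best=None
        for add in (0,180):
            y=np.radians(yaw+add); ty=np.array([np.cos(y),np.sin(y),0]); tz=np.array([0,0,-1.]); tx=np.cross(ty,tz)
            T=R.from_matrix(np.stack([tx,ty,tz],1)); rv=(Q.inv()*T).as_rotvec(degrees=True)
            if best is None or np.linalg.norm(rv)<np.linalg.norm(best): best=rv
    else: best=(Q.inv()*pitchR).as_rotvec(degrees=True)
    sh=Q.inv().apply(np.asarray(p)-P)*100
    print("xyz",sh.round(2),"rot",best.round(1)); return sh,best
E
python3 - <<'E'
from h import *
im=cv2.imread("pics/top0.png"); crop("top",100,140,260,275,5,"c1.png",im)
im=cv2.imread("pics/scene0.png"); crop("scene",100,190,310,350,3.8,"c2.png",im)
E
```

```text
(no output)
```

View pics/c1.png

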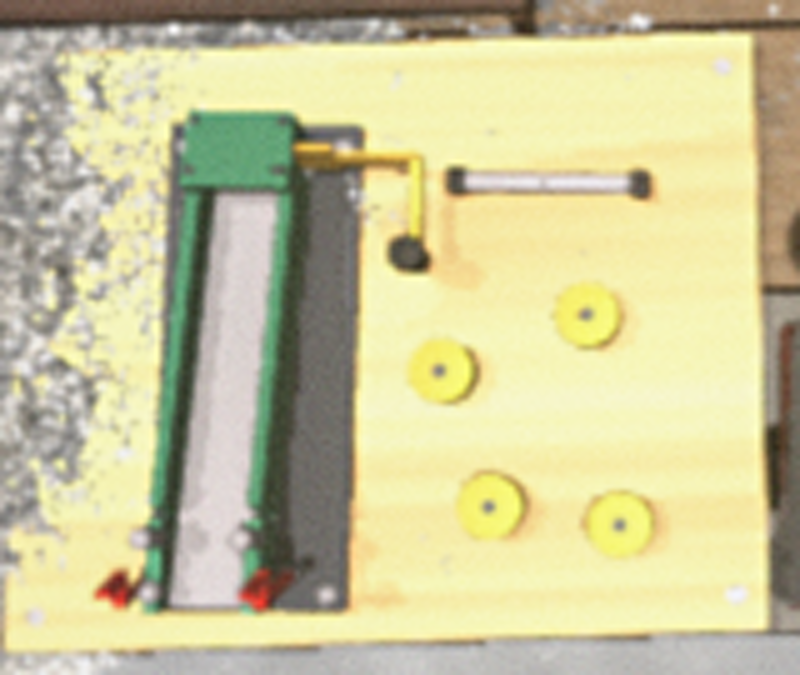

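View pics/c2.png

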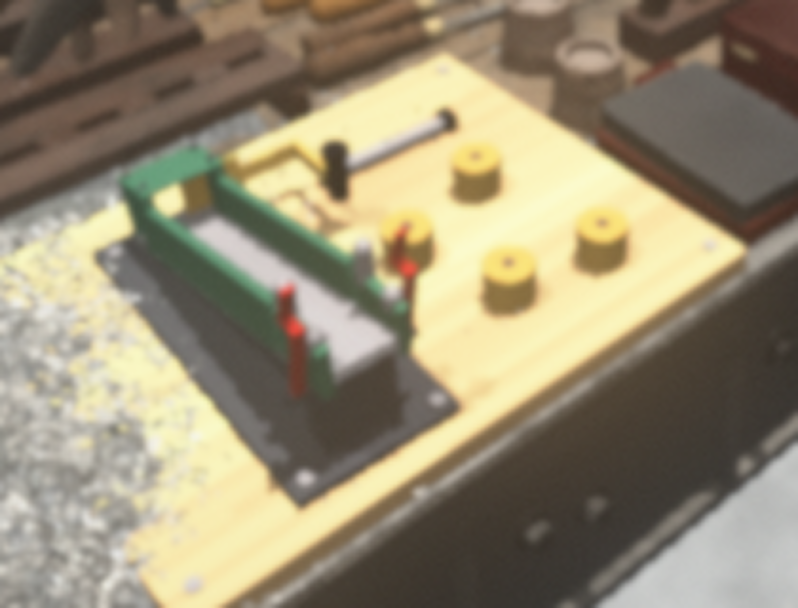

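Run:
```python
from h import *
t=cv2.imread("pics/top0.png"); s=cv2.imread("pics/scene0.png")
def comps(im,m,amin,roi,tag):
    mm=np.zeros_like(m); x0,y0,x1,y1=roi; mm[y0:y1,x0:x1]=m[y0:y1,x0:x1]
    n,l,st,c=cv2.connectedComponentsWithStats(mm)
    for i in range(1,n):
        if st[i,4]>=amin: print(tag,c[i].round(1),st[i])
ht=cv2.cvtColor(t,cv2.COLOR_BGR2HSV); hs=cv2.cvtColor(s,cv2.COLOR_BGR2HSV)
for p in [(189,210),(188,216),(150,150),(215,150),(212,177),(181,190),(160,200),(170,190),(172,161)]: print(p,ht[p[1],p[0]])
for p in [(226,232),(226,238),(226,244),(234,266),(188,235),(200,270)]: print('s',p,hs[p[1],p[0]])
m=cv2.inRange(ht,(20,150,100),(32,255,255)); comps(t,m,20,(150,150,250,270),'slugT')
m=cv2.inRange(ht,(0,0,0),(180,255,70)); comps(t,m,8,(175,170,250,200),'blackT')
m=cv2.inRange(ht,(40,80,40),(90,255,255)); comps(t,m,20,(120,150,175,270),'greenT')
m=cv2.inRange(ht,(170,150,80),(180,255,255))|cv2.inRange(ht,(0,150,80),(6,255,255)); comps(t,m,5,(110,240,175,270),'redT')
m=cv2.inRange(ht,(0,0,40),(180,60,110)); comps(t,m,50,(125,150,180,270),'baseT')
```

```text
(189, 210) [ 29 139 247]
(188, 216) [ 30 131 245]
(150, 150) [ 30  68 247]
(215, 150) [ 29  61 246]
(212, 177) [  3  13 212]
(181, 190) [ 17  53 102]
(160, 200) [34 19 94]
(170, 190) [ 15   9 113]
(172, 161) [ 29  73 244]
s (226, 232) [ 23 129 244]
s (226, 238) [ 19 133 136]
s (226, 244) [ 24  86 235]
s (234, 266) [ 20 135 142]
s (188, 235) [18 94 73]
s (200, 270) [28 43 96]
slugT [169.3 170.9] [159 168  25   5  53]
greenT [147.2 169.7] [136 163  23  15 278]
greenT [135.  206.7] [130 178  11  63 155]
greenT [154.1 208.7] [150 179  10  62 137]
redT [123.  257.6] [120 255   6   6  21]
redT [151.7 257.7] [149 254   7   8  30]
baseT [161.7 219.5] [150 174  22  87 618]
baseT [134.7 234.7] [130 211   9  43  80]
```

```bash
cat > meas.py <<'E'
from h import *
def slugs(t):
    ht=cv2.cvtColor(t,cv2.COLOR_BGR2HSV)
    m=cv2.inRange(ht,(24,105,150),(36,255,255)); mm=m*0; mm[195:262,173:250]=m[195:262,173:250]
    n,l,st,c=cv2.connectedComponentsWithStats(mm); out=[]
    for i in range(1,n):
        if st[i,4]>=50: out.append((c[i],st[i],onz("top",c[i],0.05)))
    return out
if __name__=="__main__":
    t=cv2.imread("pics/top0.png")
    for c,st,p in slugs(t): print(c.round(1),st[2:],p.round(4),np.hypot(*p[:2]).round(3))
    ht=cv2.cvtColor(t,cv2.COLOR_BGR2HSV)
    C=lambda x,y:(x/5+100-.4,y/5+140-.4)
    for z in (0.026,0.03):
        for nm,p in dict(tr=(362,130),br=(347,608),tl=(172,125),bl=(165,608)).items(): print(nm,z,onz("top",C(*p),z).round(4))
    for nm,p,z in [('knobtop',(408,254),.088),('rodL',(456,181),.028),('rodR',(640,184),.028),('roofTL',(188,113),.1),('roofTR',(298,113),.1),('roofBL',(183,188),.1),('roofBR',(292,190),.1),
      ('deckL',(178,605),.098),('deckR',(243,605),.098),('prongdL',(140,538),.138),('prongdR',(241,538),.138),('pruL',(148,592),.125),('pruR',(248,592),.125)]:
        print(nm,onz("top",C(*p),z).round(4))
    D=lambda x,y:(x/3.8+100-.4,y/3.8+190-.4)
    print('knob',tri(D(335,150),C(408,250)))
    # edge base right: fit
E
python3 meas.py
```

```text
[217.  202.6] [ 13  14 133] [ 0.5716 -0.2298  0.05  ] 0.616
[188.1 213.8] [ 13  13 134] [ 0.5431 -0.15    0.05  ] 0.563
[197.4 240.9] [ 14  14 141] [ 0.4686 -0.1745  0.05  ] 0.5
[223.4 244.4] [ 14  14 143] [ 0.457  -0.2452  0.05  ] 0.519
tr 0.026 [ 0.6831 -0.1017  0.026 ]
br 0.026 [ 0.4149 -0.0917  0.026 ]
tl 0.026 [0.6892 0.0062 0.026 ]
bl 0.026 [0.4182 0.0087 0.026 ]
tr 0.03 [ 0.6824 -0.1025  0.03  ]
br 0.03 [ 0.4152 -0.0926  0.03  ]
tl 0.03 [0.6884 0.0049 0.03  ]
bl 0.03 [0.4185 0.0075 0.03  ]
knobtop [ 0.604  -0.1391  0.088 ]
rodL [ 0.6518 -0.1551  0.028 ]
rodR [ 0.647  -0.2593  0.028 ]
roofTL [ 0.6812 -0.0259  0.1   ]
roofTR [ 0.6795 -0.084   0.1   ]
roofBL [ 0.6412 -0.0234  0.1   ]
roofBR [ 0.6384 -0.0807  0.1   ]
deckL [ 0.4243 -0.0211  0.098 ]
deckR [ 0.4232 -0.0545  0.098 ]
prongdL [ 0.4603 -0.0148  0.138 ]
prongdR [ 0.4587 -0.0647  0.138 ]
pruL [ 0.433  -0.0146  0.125 ]
pruR [ 0.4313 -0.0646  0.125 ]
knob (array([ 0.60691591, -0.13785071,  0.08235135]), np.float64(0.00039410284702541006))
```

Run:
```python
from h import *
t=cv2.imread("pics/top0.png")
for y in (185,200,215,230,242): 
    print(y,' '.join(f"{x}:{'/'.join(map(str,t[y,x]))}" for x in range(129,160)))
c=cv2.resize(t[155:262,115:190],None,fx=7,fy=5.5,interpolation=cv2.INTER_CUBIC); 
cv2.imwrite("pics/c3.png",c)
g=t.astype(float).mean(2)
# base right edge: per row, dark->board crossing
pts=[]
for y in range(180,255):
    r=g[y,160:182]; th=150
    i=[k for k in range(len(r)-1) if r[k]<th<=r[k+1]]
    if i: k=i[-1]; pts.append((160+k+(th-r[k])/(r[k+1]-r[k]),y))
P=np.array([onz("top",p,0.026) for p in pts])
a=np.polyfit(P[:,0],P[:,1],1); res=P[:,1]-np.polyval(a,P[:,0]); k=abs(res)<.003; a=np.polyfit(P[k,0],P[k,1],1)
print('base right',np.degrees(np.arctan(a[0])),np.polyval(a,[.42,.55,.68]),k.sum())
```

```text
185 129:160/229/232 130:160/211/223 131:168/238/242 132:170/240/246 133:145/169/173 134:117/114/117 135:111/118/115 136:114/144/102 137:119/159/95 138:113/154/92 139:63/86/58 140:48/65/59 141:59/72/62 142:116/128/126 143:172/174/184 144:186/191/199 145:187/187/198 146:202/207/213 147:212/215/222 148:210/213/221 149:210/212/223 150:211/209/220 151:212/215/224 152:214/214/224 153:210/211/221 154:177/185/187 155:132/170/128 156:115/163/97 157:92/130/84 158:64/90/67 159:52/71/65
200 129:196/215/218 130:182/225/227 131:174/241/240 132:142/193/196 133:115/125/128 134:102/122/95 135:119/161/102 136:114/156/93 137:71/94/66 138:46/65/53 139:49/66/56 140:96/110/107 141:166/169/179 142:185/184/195 143:185/189/195 144:206/208/214 145:209/210/220 146:209/208/217 147:208/211/216 148:204/208/216 149:207/209/217 150:205/208/218 151:210/212/221 152:198/204/212 153:156/176/153 154:121/166/103 155:111/153/90 156:68/100/72 157:54/71/66 158:50/71/62 159:66/78/76
215 129:177/240/247 130:173/242/248 131:147/214/226 132:119/146/142 133:119/155/96 134:114/159/92 135:81/111/73 136:56/72/58 137:46/61/56 138:76
[... 635 characters left out ...]
21 149:205/206/215 150:158/177/156 151:122/163/103 152:111/153/95 153:66/92/68 154:50/69/63 155:56/72/64 156:52/73/67 157:65/78/81 158:94/101/104 159:105/109/108
242 129:179/247/249 130:137/177/178 131:92/103/95 132:75/88/77 133:62/80/65 134:52/74/57 135:98/108/106 136:189/191/200 137:199/200/210 138:212/214/223 139:214/214/224 140:209/215/224 141:214/218/225 142:216/217/226 143:218/215/226 144:213/213/225 145:217/217/227 146:213/214/224 147:212/216/224 148:217/218/229 149:203/206/218 150:160/164/171 151:103/118/109 152:64/81/71 153:57/77/64 154:63/80/66 155:56/72/66 156:59/68/70 157:65/76/79 158:96/101/106 159:101/107/110
base right -2.00397079594945 [-0.09265538 -0.0972041  -0.10175282] 75
```

View pics/c3.png

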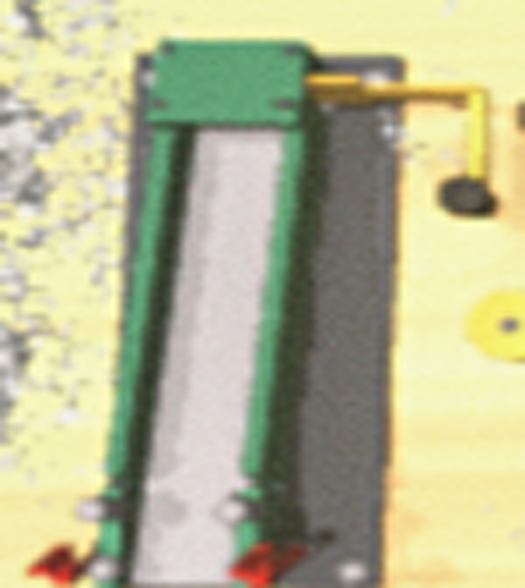

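Run:
```python
from h import *
a=np.radians(13)
L=[(138.6,185),(136.65,200),(134.75,215),(133.3,230)];Rr=[(154.4,185),(152.85,200),(151.4,215),(149.75,230)]
def plane(uv,h,org,yaw):
    o,d=ray("top",uv); Rz=R.from_euler('z',yaw).as_matrix()
    n=Rz@[np.sin(a),0,np.cos(a)]; p0=org+Rz@[.11,0,.022]+h*n
    p=o+d*(n@(p0-o))/(n@d); return Rz.T@(p-org)
for yaw in (-2.0,):
  org=np.array([.551,-.045,.02])
  for l,r in zip(L,Rr):
    pl=plane(l,.03,org,np.radians(yaw)); pr=plane(r,.03,org,np.radians(yaw)); print(pl.round(4),pr.round(4),'mid',((pl+pr)/2)[1].round(4),'w',(pl-pr)[1].round(4))
```

```text
[0.071  0.0233 0.0618] [ 0.0712 -0.0189  0.0618] mid 0.0022 w 0.0422
[0.0298 0.024  0.0713] [ 0.03   -0.0187  0.0713] mid 0.0027 w 0.0427
[-0.0102  0.0245  0.0805] [-0.01   -0.0187  0.0805] mid 0.0029 w 0.0432
[-0.0491  0.0238  0.0895] [-0.049  -0.0183  0.0895] mid 0.0027 w 0.0421
```

```bash
cat >> h.py <<'E'
ORG=np.array([.551,-.0424,.02]); YAW=np.radians(-2.1)
RC=R.from_euler('z',YAW); RD=RC*R.from_euler('y',np.radians(13))
def ch(p): return ORG+RC.apply(np.asarray(p)/1000.)
def unch(w): return RC.inv().apply(np.asarray(w)-ORG)*1000
def dk(p): return ch([110,0,22])+RD.apply(np.asarray(p)/1000.)
def undk(w): return RD.inv().apply(np.asarray(w)-ch([110,0,22]))*1000
def orient(tilt):
    """tool y along +-chute x; tilt True: square to deck"""
    B=(RD if tilt else RC).as_matrix(); P,Q,o=tool(); best=None
    for s in(1,-1):
        ty=s*B[:,0]; tz=-B[:,2]; T=R.from_matrix(np.stack([np.cross(ty,tz),ty,tz],1))
        m=(Q.inv()*T).magnitude()
        if best is None or m<best[0]: best=(m,T)
    return best[1]
def goc(p,tilt=False): return go(p,0,orient(tilt))
E
python3 - <<'E'
from h import *
k=unch(tri((335/3.8+99.6,150/3.8+189.6),(408/5+99.6,250/5+139.6))[0]);print('knob ch',k)
p=ch([60,k[1]-35,60]);p[2]=.078;print(p); 
q=p.copy();q[2]=.2;goc(q);goc(p)
E
```

```text
knob ch [ 59.37602027 -93.33763913  62.35134824]
[ 0.60625694 -0.17285007  0.078     ]
xyz [ 48.76 -24.96   1.82] rot [ -0.1  -0.1 -64.5]
xyz [ 48.76 -24.93  14.02] rot [ -0.1  -0.1 -64.5]
```

drive_tool(
  xyz=[
    [5,-2.5,0.2],
    [10,-5,0.4],
    [15,-7.5,0.6],
    [20,-10,0.8],
    [25,-12.5,1],
    [30,-15,1.2],
    [35,-17.5,1.4],
    [40,-20,1.6],
    [45,-23,1.8],
    [48.76,-24.96,1.82],
    [48.76,-24.96,1.82],
    [48.76,-24.96,1.82],
  ],
  rot=[
    [0,0,-6],
    [0,0,-12],
    [0,0,-18],
    [0,0,-24],
    [0,0,-30],
    [0,0,-36],
    [0,0,-42],
    [0,0,-48],
    [0,0,-56],
    [0,0,-64.5],
    [0,0,-64.5],
    [0,0,-64.5],
  ],
  fingers=[0,0,0,0,0,0,0,0,0,0,0,0],
)

```text
t: 1.6
position: [0.6055, -0.174, 0.1993]
ee_rot: [0.72, 0.694, -0.001, -0.001]
ft_force: [-0.1, -1.3, 0.4]
grip_width: 0.0001
```

Run:
```python
from h import *
P,Q,o=tool();print(P,o["joint_pos"],o["grip_width"],Q.as_matrix().round(2).tolist())
q=np.array([0.60626,-0.17285,.078]);goc(q);goc(q+[0,0,.1])
im=crop("top",100,140,260,275,5,"c4.png")
```

```text
[ 0.60545161 -0.17402851  0.19931789] [ 0.43910483  0.6207733  -0.33264941  1.50243726  0.21908951  1.05816167
  0.01791029] 0.00013758161746879296 [[0.04, 1.0, -0.0], [1.0, -0.04, 0.0], [0.0, -0.0, -1.0]]
xyz [ 0.11  0.11 12.13] rot [-0.2 -0.1 -0.1]
xyz [0.12 0.08 2.13] rot [-0.2 -0.1 -0.1]
```

View pics/c4.png

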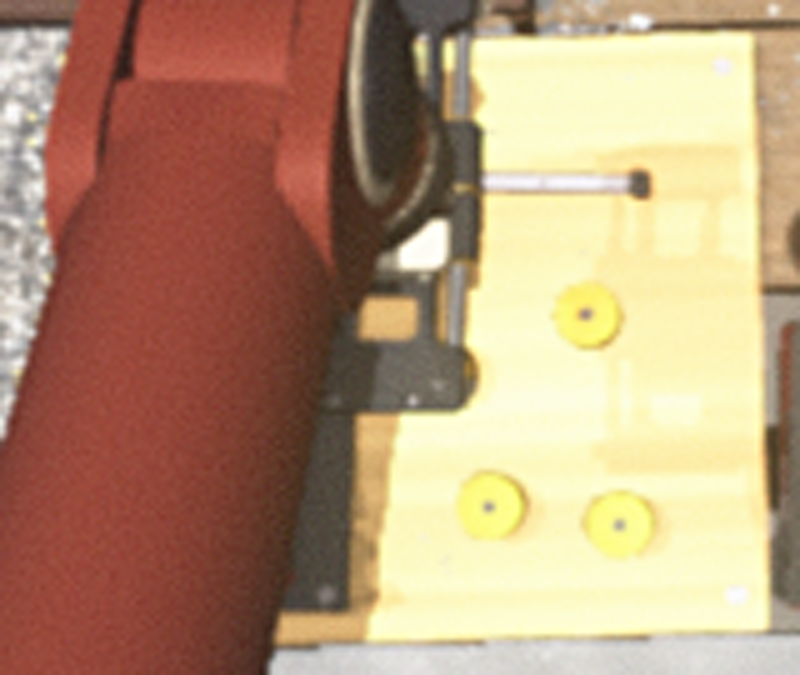

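drive_tool(
  xyz=[
    [0.1,0.1,4],
    [0.1,0.1,8],
    [0.1,0.1,12.1],
    [0.1,0.1,12.1],
    [1,0.1,12.1],
    [1.7,0.1,12.1],
    [2.2,0.1,12.1],
    [2.7,0.1,12.1],
    [3.2,0.1,12.1],
    [3.7,0.1,12.1],
    [4.0,0.1,12.1],
    [4.0,0.1,12.1],
  ],
  rot=[
    [0,0,0],
    [0,0,0],
    [0,0,0],
    [0,0,0],
    [0,0,0],
    [0,0,0],
    [0,0,0],
    [0,0,0],
    [0,0,0],
    [0,0,0],
    [0,0,0],
    [0,0,0],
  ],
  fingers=[0,0,0,0,0,0,0,0,0,0,0,0],
)

```text
t: 3.15
position: [0.6074, -0.1339, 0.0783]
ee_rot: [0.721, 0.693, -0.0, -0.002]
ft_force: [1.1, -1.3, 0.4]
grip_width: 0.0004
```

drive_tool(
  xyz=[
    [0.2,0,0],
    [0.4,0,0],
    [0.5,0,0],
  ],
  rot=[
    [0,0,0],
    [0,0,0],
    [0,0,0],
  ],
  fingers=[0,0,0],
)

```text
t: 3.52
position: [0.6075, -0.1289, 0.0782]
ee_rot: [0.721, 0.693, -0.001, -0.002]
ft_force: [1.4, -4.4, 1.8]
grip_width: 0.0006
```

Run:
```python
from h import *
im=crop("scene",130,180,290,300,5,"c5.png")
P,Q,o=tool(); print(unch(P))
```

```text
[ 59.59627695 -84.49013265  58.20914357]
```

View pics/c5.png

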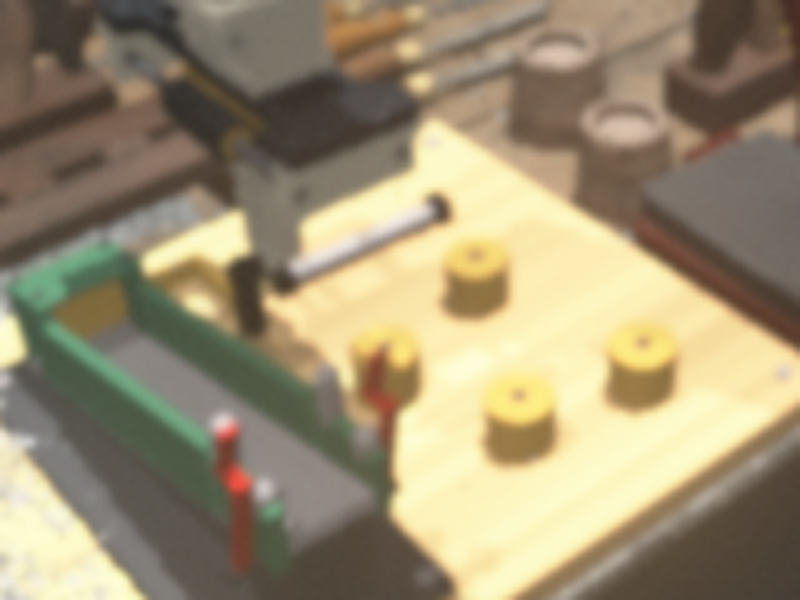

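drive_tool(
  xyz=[
    [0.2,0,0],
    [0.3,0,0],
    [0.3,0,0],
  ],
  rot=[
    [0,0,0],
    [0,0,0],
    [0,0,0],
  ],
  fingers=[0,0,0],
)

```text
t: 3.95
position: [0.6075, -0.1288, 0.0783]
ee_rot: [0.721, 0.693, -0.002, -0.0]
ft_force: [0.3, -5.9, 1.7]
grip_width: 0.0005
```

drive_tool(
  xyz=[
    [0.3,0,0],
    [0.6,0,0],
    [0.8,0,0],
    [0.8,0,0],
  ],
  rot=[
    [0,0,0],
    [0,0,0],
    [0,0,0],
    [0,0,0],
  ],
  fingers=[0,0,0,0],
)

```text
t: 4.45
position: [0.6075, -0.1286, 0.0784]
ee_rot: [0.723, 0.691, -0.005, 0.003]
ft_force: [0.8, -11.4, 2.1]
grip_width: 0.0004
```

drive_tool(
  xyz=[
    [-2,0,0],
    [-4,0,0],
    [-6,-1,-5],
    [-8,-3,-10],
    [-9,-4,-12],
    [-9,-4,-12],
  ],
  rot=[
    [0,0,0],
    [0,0,0],
    [0,0,0],
    [0,0,0],
    [0,0,0],
    [0,0,0],
  ],
  fingers=[0,0,0,0,5.5,5.5],
)

```text
t: 5.2
position: [0.5637, -0.216, 0.2004]
ee_rot: [0.723, 0.691, -0.005, 0.004]
ft_force: [-0.5, 0.1, -0.6]
grip_width: 0.0161
```

Run:
```python
from h import *
from meas import slugs
t=crop("top",100,140,260,275,5,"c6.png"); s=crop("scene",130,180,290,300,5,"c7.png")
for c,st,p in slugs(t): print(c.round(1),st[2:],p.round(4))
print(tool()[0],tool()[2]["joint_pos"])
```

```text
[218.3 202.2] [ 11  13 102] [ 0.5726 -0.2336  0.05  ]
[223.5 244.1] [ 15  13 135] [ 0.4578 -0.2453  0.05  ]
[197.2 244.5] [13  6 53] [ 0.4589 -0.1738  0.05  ]
[ 0.56332308 -0.21387002  0.19789533] [ 0.52437663  0.57942462 -0.3336605   1.58791274  0.22587603  1.01480074
  0.07757359]
```

View pics/c6.png

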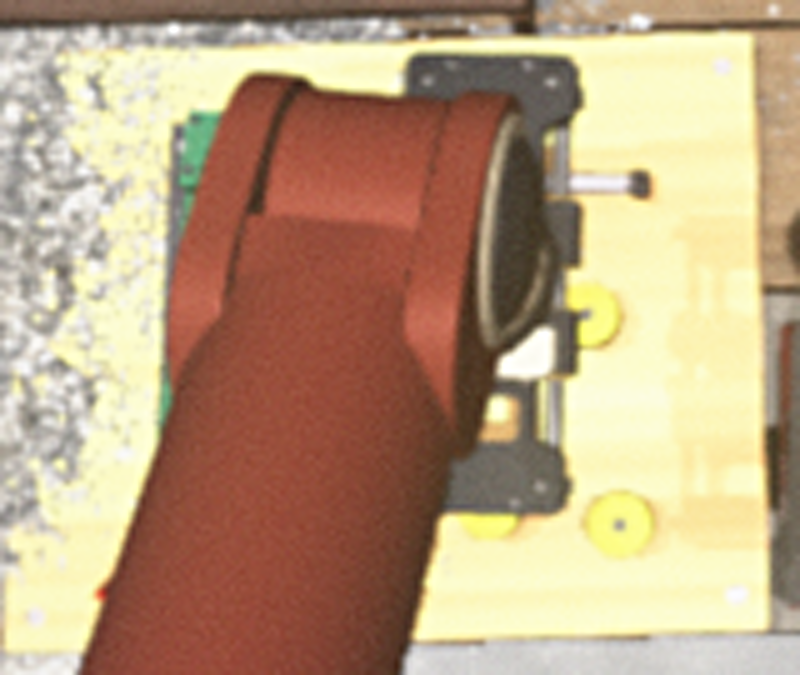

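View pics/c7.png

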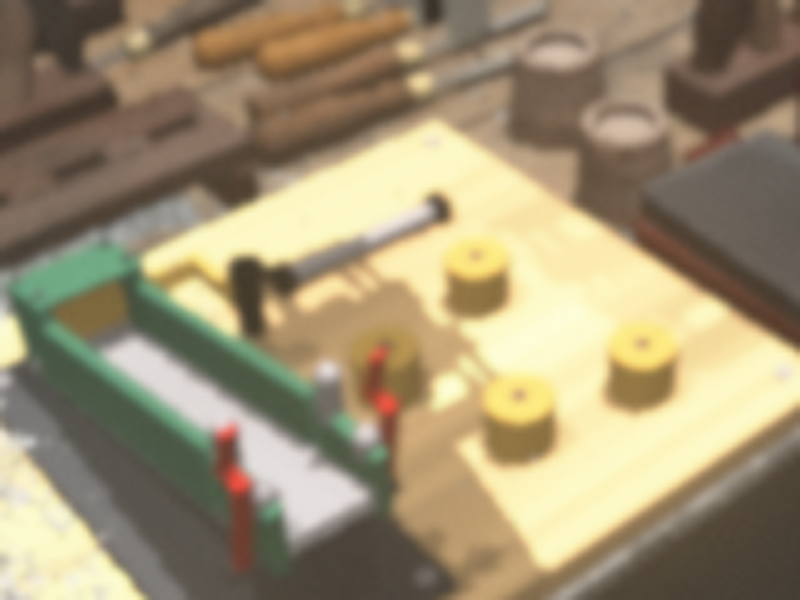

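Run:
```python
from h import *
goc([.5431,-.1495,.12]);goc([.5431,-.1495,.0235])
```

```text
xyz [ 6.42 -2.26  7.74] rot [-0.3  0.6 -0.4]
xyz [ 6.52 -2.21 17.39] rot [-0.3  0.6 -0.4]
```

drive_tool(
  xyz=[
    [3.2,-1.1,1],
    [6.42,-2.26,5],
    [6.45,-2.24,9],
    [6.48,-2.22,13],
    [6.52,-2.21,16],
    [6.52,-2.21,17.4],
    [6.52,-2.21,17.4],
    [6.52,-2.21,17.4],
  ],
  rot=[
    [-0.3,0.6,-0.4],
    [-0.3,0.6,-0.4],
    [-0.3,0.6,-0.4],
    [-0.3,0.6,-0.4],
    [-0.3,0.6,-0.4],
    [-0.3,0.6,-0.4],
    [-0.3,0.6,-0.4],
    [-0.3,0.6,-0.4],
  ],
  fingers=[5.5,5.5,5.5,5.5,5.5,5.5,5.5,5.5],
  squeeze=25,
)

```text
t: 6.3
position: [0.5433, -0.1488, 0.0231]
ee_rot: [0.719, 0.695, 0.0, -0.0]
ft_force: [-0.3, 0.4, 0.0]
grip_width: 0.0552
```

Run:
```python
from h import *
im=crop("scene",130,180,290,300,5,"c8.png")
goc([.5431,-.1495,.0235]); print(tool()[0])
```

```text
xyz [-0.04 -0.02 -0.02] rot [ 0.  -0.   0.1]
[ 0.54334773 -0.14908382  0.02334403]
```

View pics/c8.png

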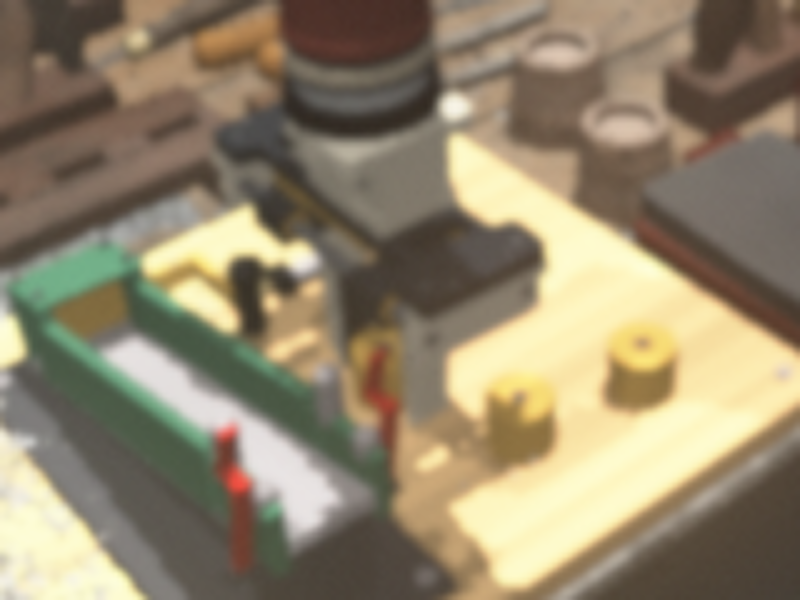

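drive_tool(
  xyz=[
    [0,0,0],
    [0,0,0],
    [0,0,0],
    [0,0,0],
    [0,0,-4],
    [0,0,-8],
    [0,0,-12],
    [0,0,-15],
    [0,0,-15],
  ],
  rot=[
    [0,0,0],
    [0,0,0],
    [0,0,0],
    [0,0,0],
    [0,0,0],
    [0,0,0],
    [0,0,0],
    [0,0,0],
    [0,0,0],
  ],
  fingers=[3,3,3,3,3,3,3,3,3],
  squeeze=25,
)

```text
t: 7.48
position: [0.5446, -0.1494, 0.1753]
ee_rot: [0.72, 0.694, 0.002, 0.002]
ft_force: [0.1, -0.6, -2.6]
grip_width: 0.0355
```

Run:
```python
from h import *
# slug bottom at TCP -> tool tip 3.5mm below slug... TCP was 3.3mm above board => slug bottom 3.3mm beyond TCP
for s,h in((100,70),(100,9),(100,5)): 
    p=dk([-s,0,h]); print(p.round(4)); goc(p,True)
```

```text
[ 0.5793 -0.0434  0.1327]
xyz [10.71  3.06  4.27] rot [13.3  0.   0. ]
[ 0.5656 -0.0429  0.0733]
xyz [10.72  1.66 10.21] rot [13.3  0.   0. ]
[ 0.5647 -0.0429  0.0694]
xyz [10.72  1.57 10.6 ] rot [13.3  0.   0. ]
```

drive_tool(
  xyz=[
    [3,1,0],
    [6,2,1.5],
    [9,2.8,3],
    [10.77,3.06,4.27],
    [10.77,2.8,5.5],
    [10.77,2.8,5.5],
    [10.77,2.8,5.5],
  ],
  rot=[
    [4,0,0],
    [8,0,0],
    [12,0,0],
    [13.3,0,0],
    [13.3,0,0],
    [13.3,0,0],
    [13.3,0,0],
  ],
  fingers=[3,3,3,3,3,3,3],
)

```text
t: 8.35
position: [0.5765, -0.0449, 0.121]
ee_rot: [0.716, 0.689, -0.079, -0.081]
ft_force: [-0.2, 0.1, -0.7]
grip_width: 0.0359
```

Run:
```python
from h import *
im=crop("scene",120,170,280,290,5,"c9.png")
print(undk(tool()[0]), tool()[2]["grip_width"])
for h in (32,5): goc(dk([-100,0.5,h]),True)
```

```text
[-99.79804522  -1.2123807   58.24000654] 0.035601892803455534
xyz [ 0.17 -0.02  2.62] rot [ 0.1  0.1 -0.1]
xyz [ 0.18 -0.03  5.32] rot [ 0.1  0.1 -0.1]
```

View pics/c9.png

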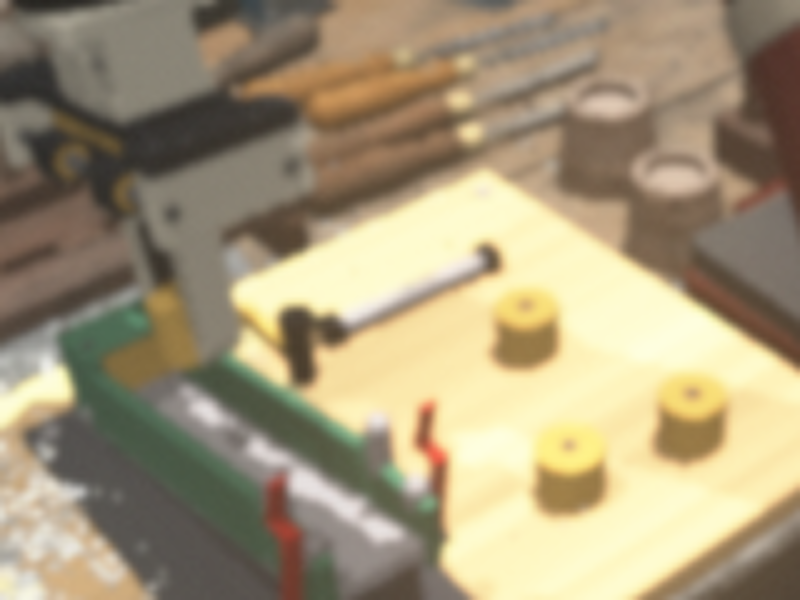

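drive_tool(
  xyz=[
    [0.18,-0.03,0],
    [0.18,-0.03,1.5],
    [0.18,-0.03,2.2],
    [0.18,-0.03,2.8],
    [0.18,-0.03,3.4],
    [0.18,-0.03,4.0],
    [0.18,-0.03,4.0],
  ],
  rot=[
    [0.1,0.1,0],
    [0.1,0.1,0],
    [0.1,0.1,0],
    [0.1,0.1,0],
    [0.1,0.1,0],
    [0.1,0.1,0],
    [0.1,0.1,0],
  ],
  fingers=[3,3,3,3,3,3,3],
)

```text
t: 9.28
position: [0.5672, -0.0425, 0.0818]
ee_rot: [0.716, 0.689, -0.079, -0.082]
ft_force: [0.2, 0.4, -1.1]
grip_width: 0.0357
```

Run:
```python
from h import *
im=crop("scene",120,190,240,280,6.5,"c10.png")
print(undk(tool()[0]), tool()[2]["grip_width"])
for h in (32,5): goc(dk([-100,0.5,h]),True)
```

```text
[-100.08276124    0.58331189   18.09093658] 0.03522967946292523
xyz [-0.01  0.01 -1.39] rot [-0.  -0.  -0.1]
xyz [-0.01  0.01  1.31] rot [-0.  -0.  -0.1]
```

View pics/c10.png

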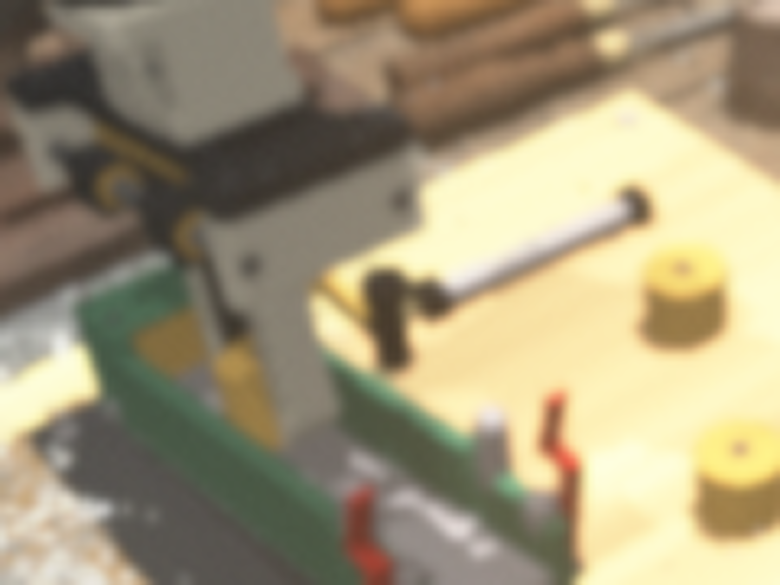

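drive_tool(
  xyz=[
    [0,0,0.6],
    [0,0,1.1],
    [0,0,1.35],
    [0,0,1.35],
  ],
  rot=[
    [0,0,0],
    [0,0,0],
    [0,0,0],
    [0,0,0],
  ],
  fingers=[3,3,3,3],
)

```text
t: 9.82
position: [0.5643, -0.0423, 0.0687]
ee_rot: [0.716, 0.689, -0.079, -0.082]
ft_force: [0.2, -0.4, -1.4]
grip_width: 0.0352
```

drive_tool(
  xyz=[
    [0,0,0],
    [0,0,0],
    [0,0,-2.5],
    [0,0,-5],
    [0,0,-6],
    [0,-3,-6],
    [0,-5.5,-6],
    [0,-5.5,-4],
    [0,-5.5,-1.5],
    [0,-5.5,0.2],
    [0,-5.5,0.2],
  ],
  rot=[
    [0,0,0],
    [0,0,0],
    [0,0,0],
    [0,0,0],
    [0,0,0],
    [0,0,0],
    [0,0,0],
    [0,0,0],
    [0,0,0],
    [0,0,0],
    [0,0,0],
  ],
  fingers=[4.8,4.8,4.8,4.8,4.8,0,0,0,0,0,0],
)

```text
t: 11.2
position: [0.5096, -0.0403, 0.0785]
ee_rot: [0.716, 0.689, -0.08, -0.083]
ft_force: [0.3, -0.4, 0.2]
grip_width: 0.0002
```

Run:
```python
from h import *
im=crop("scene",120,190,240,280,6.5,"c11.png")
print(undk(tool()[0]), tool()[2]["grip_width"])
goc(dk([-54,0,8]),True)
```

```text
[-155.59760953    0.6498501     2.00682797] 0.00036085133724305236
xyz [-0.05 10.16 -0.62] rot [-0.1 -0.  -0.1]
```

View pics/c11.png

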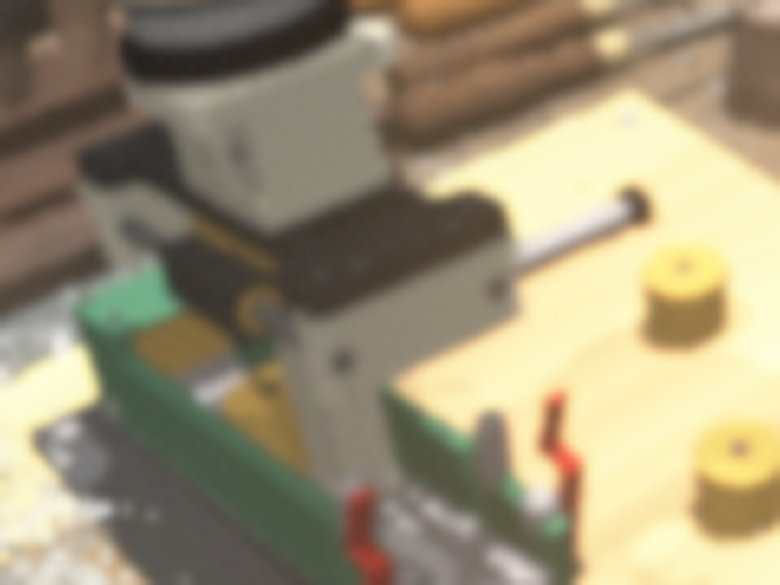

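drive_tool(
  xyz=[
    [0,0,-0.6],
    [0,1.5,-0.6],
    [0,3,-0.6],
    [0,4.2,-0.6],
    [0,5.4,-0.6],
    [0,6.6,-0.6],
    [0,7.8,-0.6],
    [0,8.8,-0.6],
    [0,9.4,-0.6],
    [0,9.8,-0.6],
    [0,9.8,-0.6],
  ],
  rot=[
    [0,0,0],
    [0,0,0],
    [0,0,0],
    [0,0,0],
    [0,0,0],
    [0,0,0],
    [0,0,0],
    [0,0,0],
    [0,0,0],
    [0,0,0],
    [0,0,0],
  ],
  fingers=[0,0,0,0,0,0,0,0,0,0,0],
)

```text
t: 12.62
position: [0.6068, -0.044, 0.0624]
ee_rot: [0.716, 0.689, -0.079, -0.082]
ft_force: [0.5, 0.3, 0.5]
grip_width: 0.0003
```

Run:
```python
from h import *
im=crop("scene",120,190,240,280,6.5,"c12.png")
print(undk(tool()[0]), tool()[2]["grip_width"])
goc(dk([-54,0,8]),True)
```

```text
[-57.56646374   0.45782897   7.72170593] 0.0005094162628730449
xyz [-0.05  0.36 -0.03] rot [-0.1 -0.  -0.1]
```

View pics/c12.png

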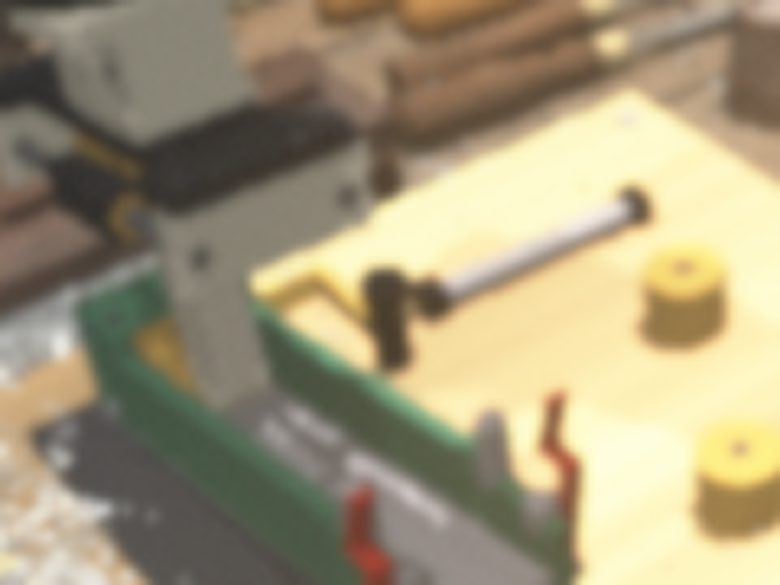

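Run:
```python
from h import *
s=eyes.get_image("scene")
for p in [(.5716,-.2298,.05),(.4686,-.1745,.05),(.457,-.2452,.05)]:
    u=proj("scene",p); print(u.round(1)); cv2.drawMarker(s,tuple(np.round(u).astype(int)),(255,0,0),cv2.MARKER_CROSS,3)
crop("scene",120,180,280,300,5,"c13.png",s)
goc([.58,-.12,.2]);goc([.4686,-.1742,.2]);goc([.4686,-.1742,.0235])
```

```text
[224.9 230.5]
[233.5 258.3]
[257.9 247.9]
xyz [ -7.7   -5.42 -12.85] rot [-13.1  -0.   -0.1]
xyz [-13.54 -16.06 -10.37] rot [-13.1  -0.   -0.1]
xyz [-13.55 -12.05   6.82] rot [-13.1  -0.   -0.1]
```

View pics/c13.png

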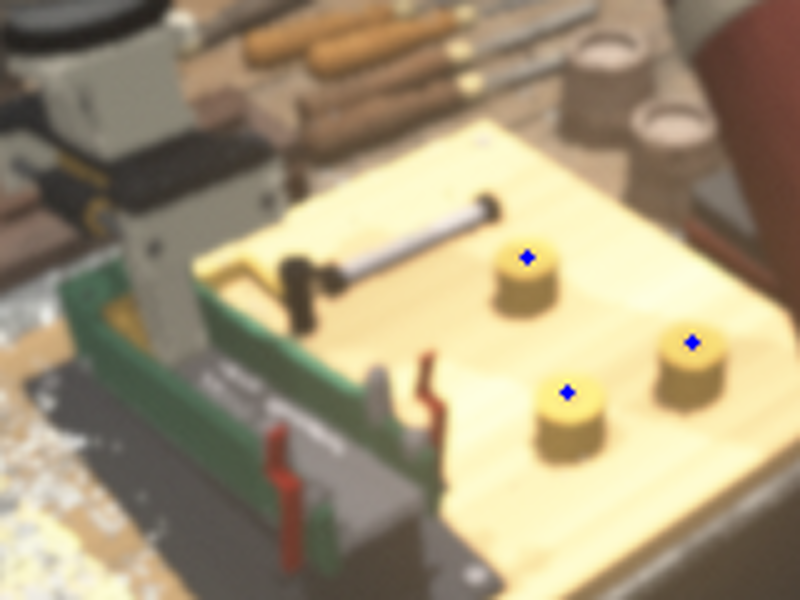

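drive_tool(
  xyz=[
    [0,0,-4],
    [0,0,-8],
    [-3,-2.5,-11],
    [-7,-5,-12.5],
    [-9,-9,-12],
    [-11.5,-13,-11],
    [-13.54,-16.06,-10.37],
    [-13.54,-15,-6],
    [-13.54,-14,-1.6],
    [-13.54,-14,-1.6],
  ],
  rot=[
    [0,0,0],
    [0,0,0],
    [-4,0,0],
    [-8,0,0],
    [-13.1,0,0],
    [-13.1,0,0],
    [-13.1,0,0],
    [-13.1,0,0],
    [-13.1,0,0],
    [-13.1,0,0],
  ],
  fingers=[0,0,0,0,2,5.5,5.5,5.5,5.5,5.5],
)

```text
t: 13.98
position: [0.4661, -0.1736, 0.1079]
ee_rot: [0.72, 0.693, -0.002, -0.003]
ft_force: [-0.1, 0.5, 0.9]
grip_width: 0.0536
```

Run:
```python
from h import *
from meas import slugs
t=crop("top",100,140,260,275,5,"c14.png")
for c,st,p in slugs(t): print(c.round(1),st[2:],p.round(4))
s=crop("scene",120,180,280,300,5,"c15.png")
print(tool()[0],tool()[2]["grip_width"])
goc([.4686,-.1742,.0235])
```

```text
[217.2 202.6] [ 14  13 131] [ 0.5717 -0.2304  0.05  ]
[223.8 244.8] [ 13  13 133] [ 0.4558 -0.2461  0.05  ]
[ 0.46941356 -0.17407164  0.11090237] 0.054775950580934665
xyz [-0.02 -0.08  8.74] rot [ 0.   0.  -0.1]
```

View pics/c14.png

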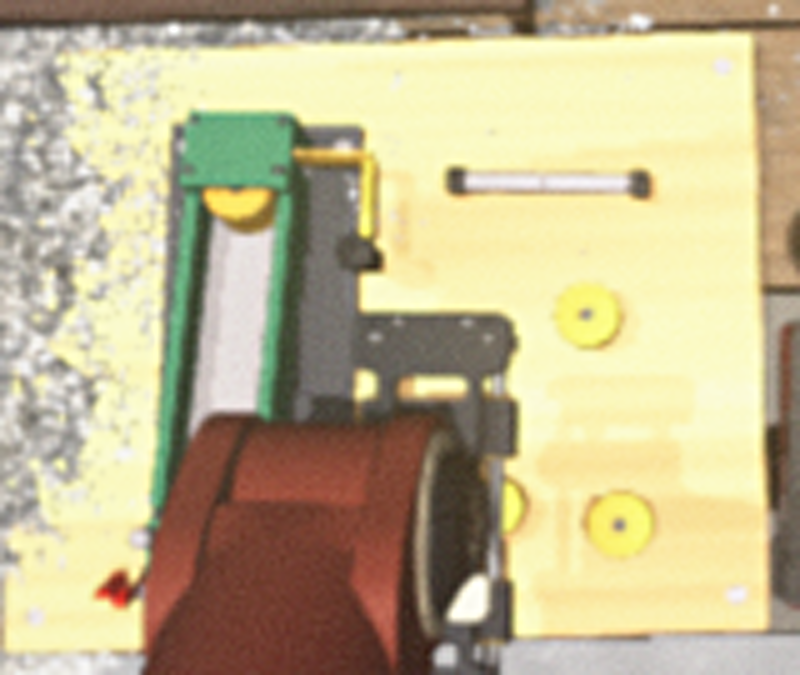

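View pics/c15.png

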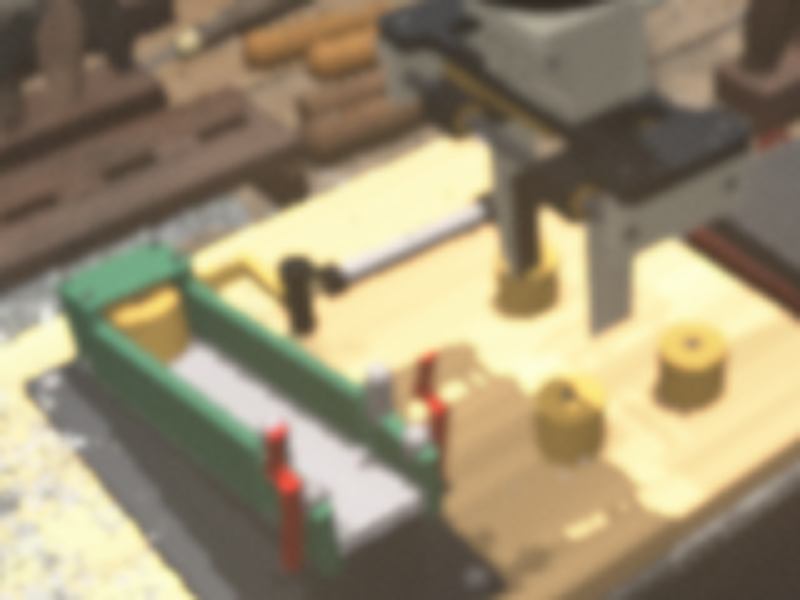

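drive_tool(
  xyz=[
    [0,-0.1,3],
    [0,-0.1,6],
    [0,-0.1,8],
    [0,-0.1,8.75],
    [0,-0.1,8.75],
    [0,-0.1,8.75],
    [0,-0.1,8.75],
    [0,-0.1,8.75],
    [0,-0.1,8.75],
    [0,-0.1,5],
    [0,-0.1,0],
    [0,-0.1,-4],
    [0,0,-7],
    [0,0,-7],
  ],
  rot=[
    [0,0,0],
    [0,0,0],
    [0,0,0],
    [0,0,0],
    [0,0,0],
    [0,0,0],
    [0,0,0],
    [0,0,0],
    [0,0,0],
    [0,0,0],
    [0,0,0],
    [0,0,0],
    [0,0,0],
    [0,0,0],
  ],
  fingers=[5.5,5.5,5.5,5.5,5.5,3,3,3,3,3,3,3,3,3],
)

```text
t: 15.82
position: [0.4707, -0.1744, 0.1826]
ee_rot: [0.721, 0.693, 0.001, 0.002]
ft_force: [0.7, 0.5, -1.3]
grip_width: 0.0358
```

Run:
```python
from h import *
s=crop("scene",120,170,280,290,5,"c16.png")
print(tool()[0],tool()[2]["grip_width"])
goc(dk([-110,.5,60]),True);goc(dk([-110,.5,18]),True);goc(dk([-110,.5,4]),True)
```

```text
[ 0.46931    -0.17420267  0.18099845] 0.035550290270380855
xyz [13.54  9.28  5.58] rot [13.1  0.  -0.1]
xyz [13.54  8.33  9.67] rot [13.1  0.  -0.1]
xyz [13.54  8.02 11.04] rot [13.1  0.  -0.1]
```

View pics/c16.png

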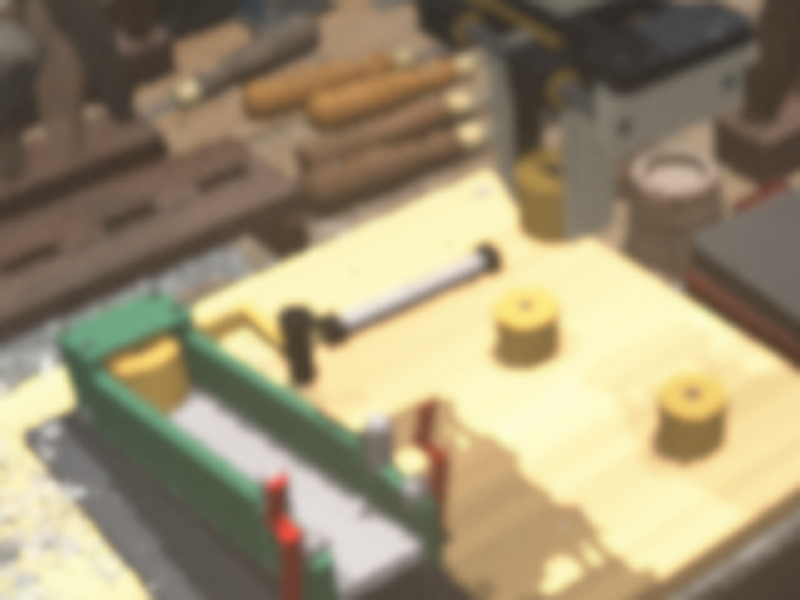

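drive_tool(
  xyz=[
    [1,4,0],
    [4,8,0],
    [8,9.4,2],
    [11,9.4,4],
    [13.54,9.3,5.6],
    [13.54,9,7],
    [13.54,9,7],
  ],
  rot=[
    [0,0,0],
    [4,0,0],
    [9,0,0],
    [13.1,0,0],
    [13.1,0,0],
    [13.1,0,0],
    [13.1,0,0],
  ],
  fingers=[3,3,3,3,3,3,3],
)

```text
t: 16.75
position: [0.5626, -0.0444, 0.109]
ee_rot: [0.716, 0.688, -0.081, -0.083]
ft_force: [0.7, 0.4, -0.9]
grip_width: 0.0357
```

Run:
```python
from h import *
s=crop("scene",120,170,280,290,5,"c17.png")
print(undk(tool()[0]),tool()[2]["grip_width"])
goc(dk([-110,.3,18]),True);goc(dk([-110,.3,4]),True)
```

```text
[-110.15018737   -1.92926616   44.49759291] 0.035153344514556234
xyz [0.23 0.02 2.65] rot [-0.2  0.1 -0.3]
xyz [0.23 0.03 4.05] rot [-0.2  0.1 -0.3]
```

View pics/c17.png

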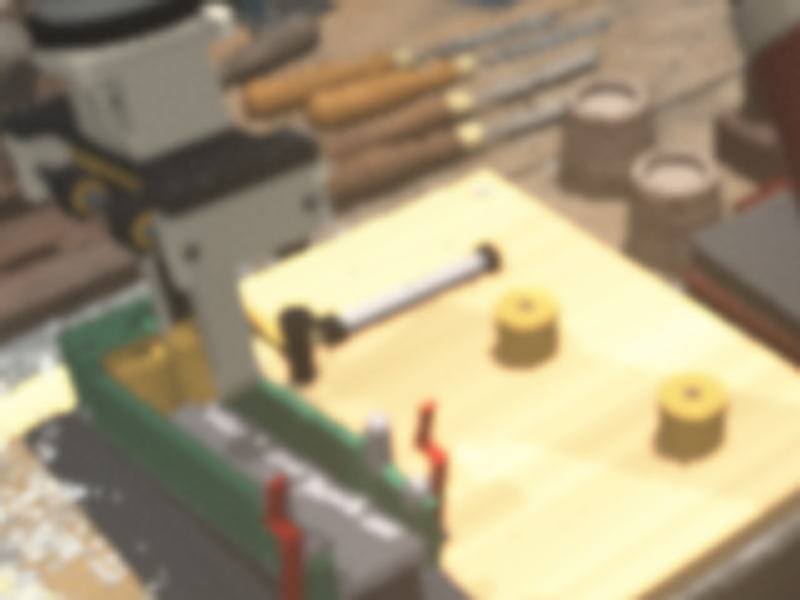

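drive_tool(
  xyz=[
    [0.23,0.02,0],
    [0.23,0.02,0.6],
    [0.23,0.02,1.4],
    [0.23,0.02,2.2],
    [0.23,0.03,2.9],
    [0.23,0.03,3.5],
    [0.23,0.03,3.9],
    [0.23,0.03,4.0],
    [0.23,0.03,4.0],
  ],
  rot=[
    [-0.2,0.1,-0.3],
    [-0.2,0.1,-0.3],
    [-0.2,0.1,-0.3],
    [-0.2,0.1,-0.3],
    [-0.2,0.1,-0.3],
    [-0.2,0.1,-0.3],
    [-0.2,0.1,-0.3],
    [-0.2,0.1,-0.3],
    [-0.2,0.1,-0.3],
  ],
  fingers=[3,3,3,3,3,3,3,3,3],
)

```text
t: 17.92
position: [0.555, -0.0422, 0.0712]
ee_rot: [0.715, 0.69, -0.078, -0.081]
ft_force: [0.6, 1.0, -0.8]
grip_width: 0.0356
```

Run:
```python
from h import *
s=crop("scene",120,190,240,280,6.5,"c18.png")
print(undk(tool()[0]),tool()[2]["grip_width"])
```

```text
[-109.8169428     0.34237921    4.70602946] 0.03537479169612512
```

View pics/c18.png

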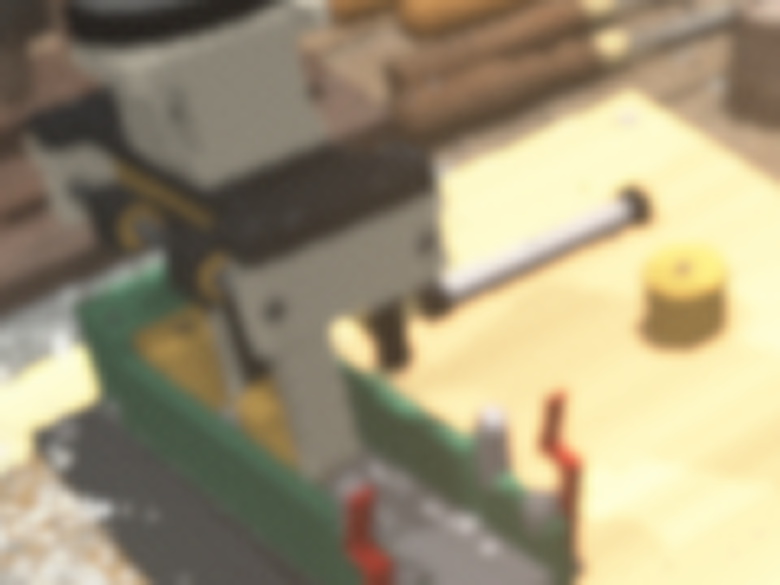

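drive_tool(
  xyz=[
    [0,0,0],
    [0,0,0],
    [0,0,-2.5],
    [0,0,-5],
    [0,0,-6],
    [0,-3,-6],
    [0,-5.5,-6],
    [0,-5.5,-4],
    [0,-5.5,-1.5],
    [0,-5.5,-0.3],
    [0,-5.5,-0.3],
    [0,-4.5,-0.3],
    [0,-3.5,-0.3],
    [0,-2.5,-0.3],
    [0,-1.5,-0.3],
    [0,-0.5,-0.3],
    [0,0.3,-0.3],
    [0,1,-0.3],
    [0,1.5,-0.3],
    [0,1.5,-0.3],
  ],
  rot=[
    [0,0,0],
    [0,0,0],
    [0,0,0],
    [0,0,0],
    [0,0,0],
    [0,0,0],
    [0,0,0],
    [0,0,0],
    [0,0,0],
    [0,0,0],
    [0,0,0],
    [0,0,0],
    [0,0,0],
    [0,0,0],
    [0,0,0],
    [0,0,0],
    [0,0,0],
    [0,0,0],
    [0,0,0],
    [0,0,0],
  ],
  fingers=[4.8,4.8,4.8,4.8,4.8,0,0,0,0,0,0,0,0,0,0,0,0,0,0,0],
)

```text
t: 20.48
position: [0.5707, -0.0428, 0.0707]
ee_rot: [0.715, 0.69, -0.078, -0.081]
ft_force: [-0.5, 0.0, 0.2]
grip_width: 0.0002
```

Run:
```python
from h import *
s=crop("scene",120,170,280,290,5,"c19.png")
print(undk(tool()[0]),tool()[2]["grip_width"])
q=np.array([.457,-.2452,0])
goc([.54,-.12,.2]);goc(q+[0,0,.2]);goc(q+[0,0,.11])
```

```text
[-94.70969975   0.3479771    7.64961714] 0.0006555270542925165
xyz [ -7.82  -5.59 -11.98] rot [-12.9  -0.    0. ]
xyz [-20.63 -13.23 -10.23] rot [-12.9  -0.    0. ]
xyz [-20.64 -11.22  -1.46] rot [-12.9  -0.    0. ]
```

View pics/c19.png

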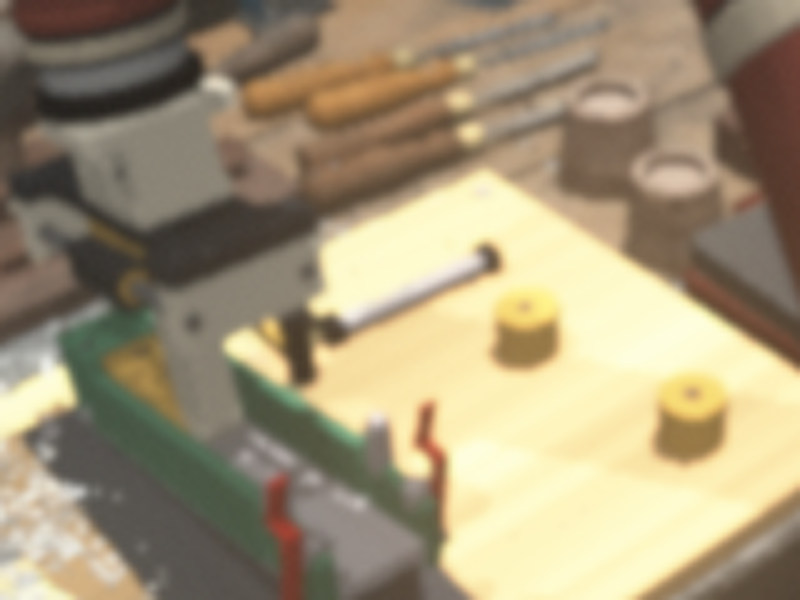

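Good, both remaining slugs unmoved. Next, slug at top pixel (223,244).

drive_tool(
  xyz=[
    [0,0,-4],
    [0,0,-8],
    [-4,-2.5,-11],
    [-8,-5,-12],
    [-12,-8,-11.5],
    [-16,-11,-10.8],
    [-20.63,-13.23,-9],
    [-20.64,-12.2,-5],
    [-20.64,-11.22,-1.46],
    [-20.64,-11.22,-1.46],
    [-20.64,-11.22,-1.46],
  ],
  rot=[
    [0,0,0],
    [0,0,0],
    [-4,0,0],
    [-8,0,0],
    [-12.9,0,0],
    [-12.9,0,0],
    [-12.9,0,0],
    [-12.9,0,0],
    [-12.9,0,0],
    [-12.9,0,0],
    [-12.9,0,0],
  ],
  fingers=[0,0,0,0,2,5.5,5.5,5.5,5.5,5.5,5.5],
)

```text
t: 21.9
position: [0.4579, -0.2452, 0.1112]
ee_rot: [0.72, 0.694, 0.0, 0.001]
ft_force: [1.7, -0.3, 1.6]
grip_width: 0.055
```

Run:
```python
from h import *
from meas import slugs
t=crop("top",100,140,260,275,5,"c20.png")
for c,st,p in slugs(t): print(c.round(1),st[2:],p.round(4))
s=crop("scene",120,170,280,290,5,"c21.png")
print(tool()[0],tool()[2]["grip_width"])
goc([.4568,-.2452,.0235])
```

```text
[217.1 201.2] [ 14   9 101] [ 0.5755 -0.2303  0.05  ]
[ 0.4581799  -0.2454793   0.11169578] 0.054701857916994896
xyz [ 0.03 -0.16  8.82] rot [0.1 0.1 0.1]
```

View pics/c20.png

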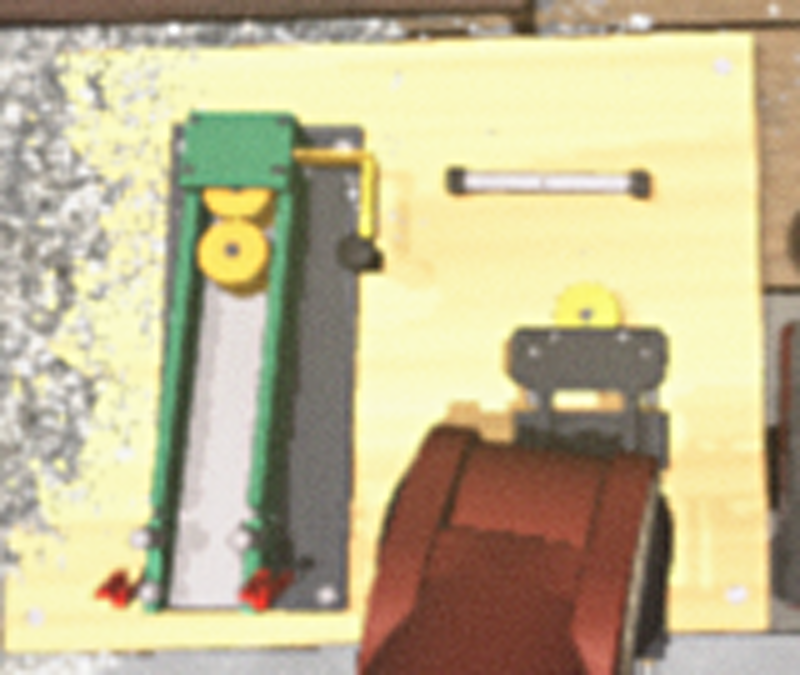

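View pics/c21.png

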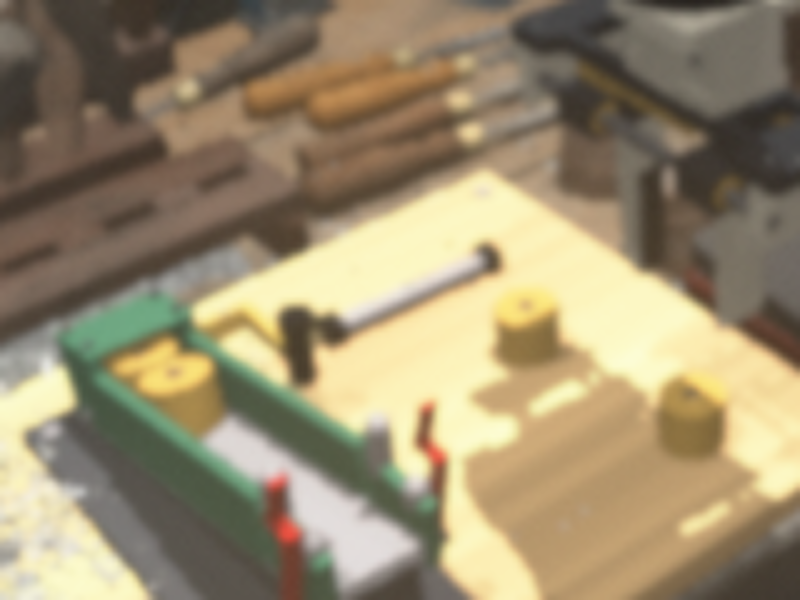

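drive_tool(
  xyz=[
    [0,-0.1,3],
    [0,-0.16,6],
    [0,-0.16,8],
    [0,-0.16,8.8],
    [0,-0.16,8.8],
    [0,-0.16,8.8],
    [0,-0.16,8.8],
    [0,-0.16,8.8],
    [0,-0.16,8.8],
    [0,-0.1,5],
    [0,-0.1,0],
    [0,0,-4],
    [0,0,-8],
    [0,0,-8],
  ],
  rot=[
    [0,0,0],
    [0,0,0],
    [0,0,0],
    [0,0,0],
    [0,0,0],
    [0,0,0],
    [0,0,0],
    [0,0,0],
    [0,0,0],
    [0,0,0],
    [0,0,0],
    [0,0,0],
    [0,0,0],
    [0,0,0],
  ],
  fingers=[5.5,5.5,5.5,5.5,5.5,3,3,3,3,3,3,3,3,3],
)

```text
t: 23.75
position: [0.4597, -0.246, 0.1943]
ee_rot: [0.72, 0.694, 0.002, 0.004]
ft_force: [0.3, 0.4, -1.0]
grip_width: 0.0353
```

Run:
```python
from h import *
s=crop("scene",120,170,280,290,5,"c22.png")
print(tool()[0],tool()[2]["grip_width"])
goc(dk([-135,.3,60]),True);goc(dk([-135,.3,45]),True)
```

```text
[ 0.45818891 -0.24555071  0.19234767] 0.03565846687522391
xyz [20.68  7.72  6.14] rot [13.2  0.1  0. ]
xyz [20.68  7.38  7.6 ] rot [13.2  0.1  0. ]
```

View pics/c22.png

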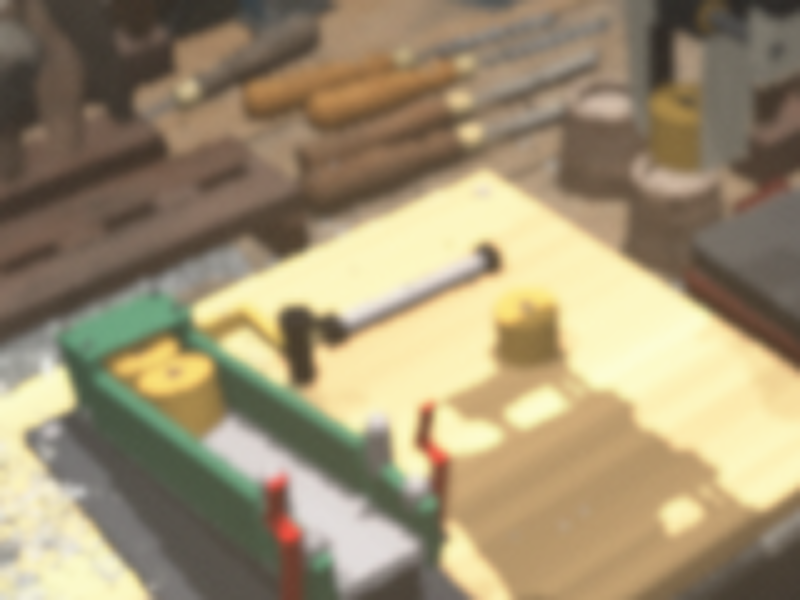

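drive_tool(
  xyz=[
    [3,4,0],
    [7,7,0],
    [11,7.8,1.5],
    [15,7.8,3.5],
    [18,7.75,5],
    [20.68,7.72,6.14],
    [20.68,7.4,7.5],
    [20.68,7.4,7.5],
    [20.68,7.4,7.5],
  ],
  rot=[
    [0,0,0],
    [0,0,0],
    [4,0,0],
    [8,0,0],
    [13.2,0,0],
    [13.2,0,0],
    [13.2,0,0],
    [13.2,0,0],
    [13.2,0,0],
  ],
  fingers=[3,3,3,3,3,3,3,3,3],
)

```text
t: 24.92
position: [0.5397, -0.0439, 0.1172]
ee_rot: [0.716, 0.689, -0.08, -0.08]
ft_force: [0.2, 0.2, -0.9]
grip_width: 0.0352
```

Run:
```python
from h import *
s=crop("scene",120,170,280,290,5,"c23.png")
print(undk(tool()[0]),tool()[2]["grip_width"])
goc(dk([-135,.3,4.7]),True)
```

```text
[-134.85116463   -1.58387154   46.40073537] 0.035730530394659704
xyz [ 0.2  -0.02  4.17] rot [ 0.1  0.2 -0.1]
```

View pics/c23.png

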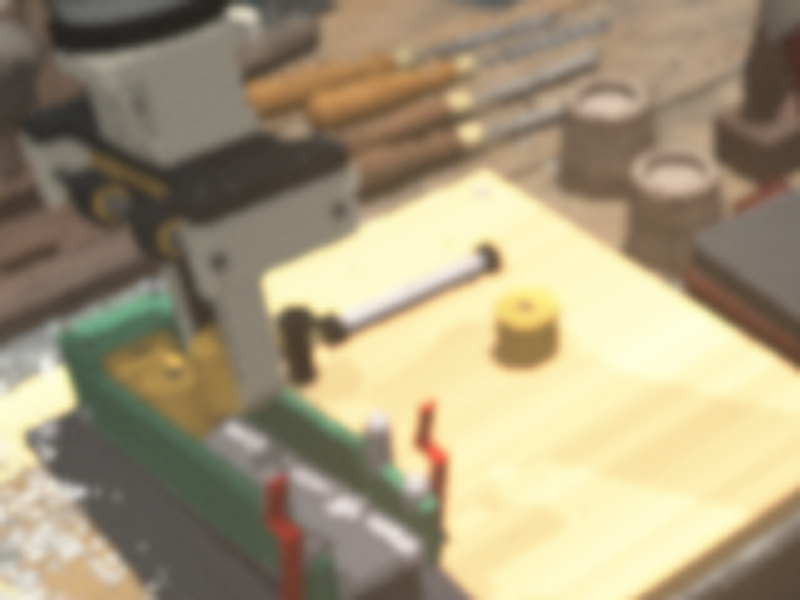

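drive_tool(
  xyz=[
    [0.2,0,0],
    [0.2,0,0.6],
    [0.2,0,1.4],
    [0.2,0,2.2],
    [0.2,0,2.9],
    [0.2,0,3.6],
    [0.2,0,4.0],
    [0.2,0,4.15],
    [0.2,0,4.15],
  ],
  rot=[
    [0,0.2,0],
    [0,0.2,0],
    [0,0.2,0],
    [0,0.2,0],
    [0,0.2,0],
    [0,0.2,0],
    [0,0.2,0],
    [0,0.2,0],
    [0,0.2,0],
  ],
  fingers=[3,3,3,3,3,3,3,3,3],
)

```text
t: 26.1
position: [0.5309, -0.0413, 0.0771]
ee_rot: [0.716, 0.689, -0.078, -0.081]
ft_force: [-0.9, 0.4, -0.8]
grip_width: 0.0355
```

Run:
```python
from h import *
s=crop("scene",120,190,240,280,6.5,"c24.png")
print(undk(tool()[0]),tool()[2]["grip_width"])
```

```text
[-134.63041395    0.31477031    5.07793947] 0.03530314351389281
```

View pics/c24.png

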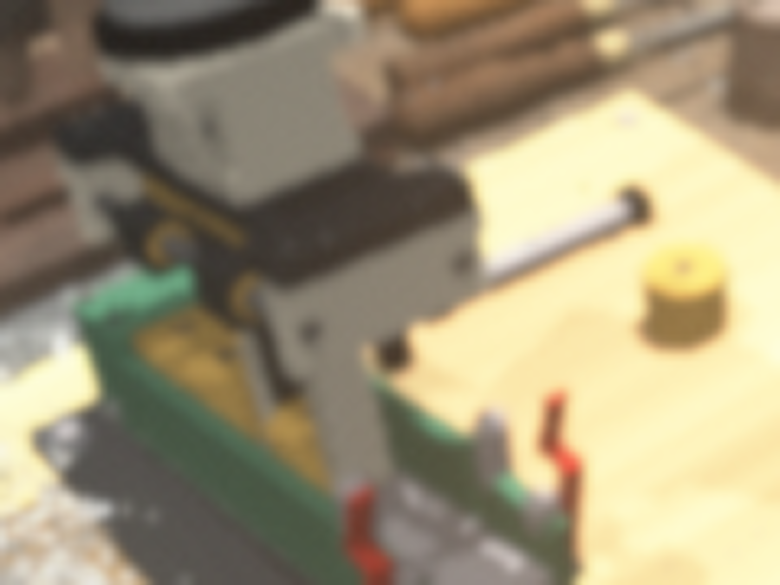

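drive_tool(
  xyz=[
    [0,0,0],
    [0,0,0],
    [0,0,-2.5],
    [0,0,-5],
    [0,0,-6],
    [0,-3,-6],
    [0,-5,-6],
    [0,-5,-4],
    [0,-5,-1.5],
    [0,-5,-0.3],
    [0,-5,-0.3],
    [0,-4,-0.3],
    [0,-3,-0.3],
    [0,-2,-0.3],
    [0,-1.2,-0.3],
    [0,-0.4,-0.3],
    [0,0.2,-0.3],
    [0,0.5,-0.3],
    [0,0.5,-0.3],
  ],
  rot=[
    [0,0,0],
    [0,0,0],
    [0,0,0],
    [0,0,0],
    [0,0,0],
    [0,0,0],
    [0,0,0],
    [0,0,0],
    [0,0,0],
    [0,0,0],
    [0,0,0],
    [0,0,0],
    [0,0,0],
    [0,0,0],
    [0,0,0],
    [0,0,0],
    [0,0,0],
    [0,0,0],
    [0,0,0],
  ],
  fingers=[4.8,4.8,4.8,4.8,4.8,0,0,0,0,0,0,0,0,0,0,0,0,0,0],
)

```text
t: 28.52
position: [0.5367, -0.0416, 0.0789]
ee_rot: [0.716, 0.689, -0.078, -0.081]
ft_force: [1.1, -0.5, -0.1]
grip_width: 0.0005
```

Run:
```python
from h import *
s=crop("scene",120,170,280,290,5,"c25.png")
print(undk(tool()[0]),tool()[2]["grip_width"])
q=np.array([.5717,-.230,0])
goc([.54,-.12,.2]);goc(q+[0,0,.2]);goc(q+[0,0,.11])
```

```text
[-129.58003052    0.30185084    8.07234867] 0.00035648331700041295
xyz [ -7.82  -2.06 -11.94] rot [-12.9  -0.   -0.1]
xyz [-18.69   1.45 -12.74] rot [-12.9  -0.   -0.1]
xyz [-18.69   3.45  -3.97] rot [-12.9  -0.   -0.1]
```

View pics/c25.png

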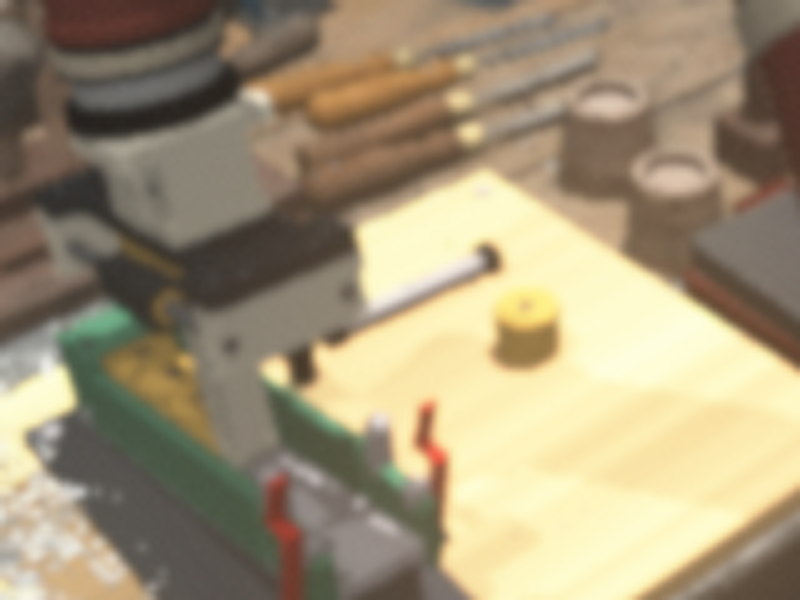

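drive_tool(
  xyz=[
    [0,0,-4],
    [0,0,-8],
    [-4,-1,-11],
    [-8,-1,-12.5],
    [-12,0,-12.5],
    [-16,1,-12.5],
    [-18.69,1.6,-12],
    [-18.69,2.5,-8],
    [-18.69,3.45,-3.97],
    [-18.69,3.45,-3.97],
    [-18.69,3.45,-3.97],
  ],
  rot=[
    [0,0,0],
    [0,0,0],
    [-4,0,0],
    [-8,0,0],
    [-12.9,0,0],
    [-12.9,0,0],
    [-12.9,0,0],
    [-12.9,0,0],
    [-12.9,0,0],
    [-12.9,0,0],
    [-12.9,0,0],
  ],
  fingers=[0,0,0,0,2,5.5,5.5,5.5,5.5,5.5,5.5],
)

```text
t: 29.95
position: [0.5727, -0.23, 0.1115]
ee_rot: [0.721, 0.693, 0.001, 0.001]
ft_force: [-0.0, 0.6, 0.0]
grip_width: 0.0548
```

Run:
```python
from h import *
t=crop("top",100,140,260,275,5,"c26.png")
s=crop("scene",120,170,280,290,5,"c27.png")
print(tool()[0],tool()[2]["grip_width"])
goc([.5717,-.230,.0235])
```

```text
[ 0.57316126 -0.23022537  0.11219982] 0.055039322775049804
xyz [ 0.03 -0.19  8.87] rot [ 0.3  0.1 -0.1]
```

View pics/c26.png

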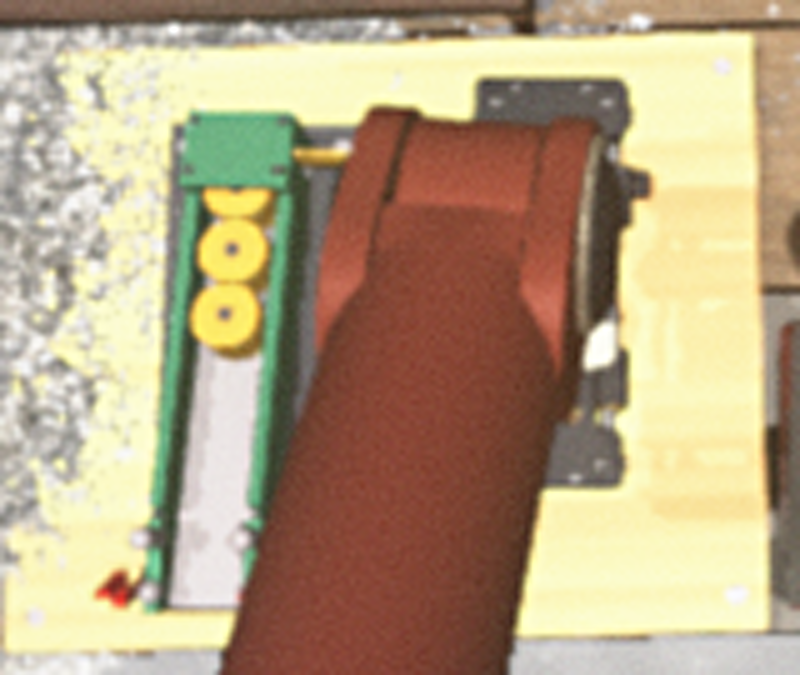

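View pics/c27.png

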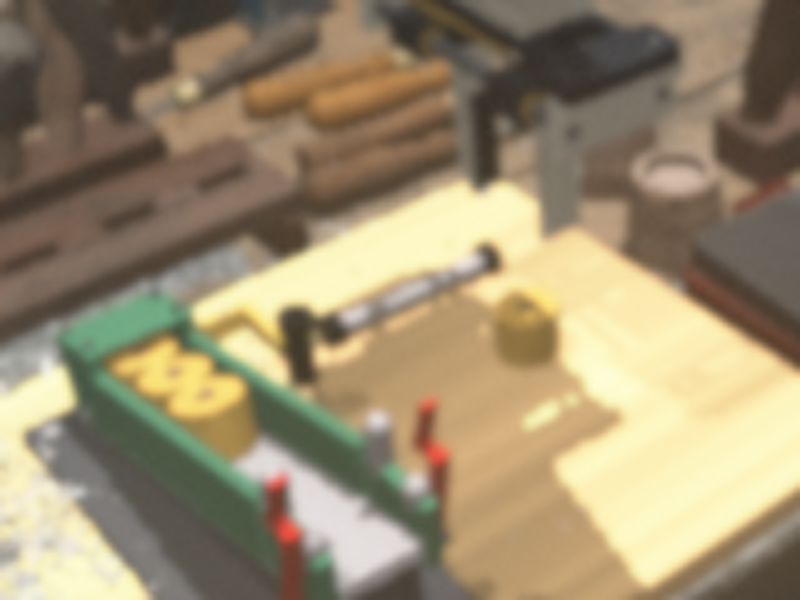

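drive_tool(
  xyz=[
    [0,-0.1,3],
    [0,-0.19,6],
    [0,-0.19,8],
    [0,-0.19,8.85],
    [0,-0.19,8.85],
    [0,-0.19,8.85],
    [0,-0.19,8.85],
    [0,-0.19,8.85],
    [0,-0.19,8.85],
    [0,-0.1,5],
    [0,-0.1,0],
    [0,0,-4],
    [0,0,-8],
    [0,0,-8],
  ],
  rot=[
    [0,0,0],
    [0,0,0],
    [0,0,0],
    [0,0,0],
    [0,0,0],
    [0,0,0],
    [0,0,0],
    [0,0,0],
    [0,0,0],
    [0,0,0],
    [0,0,0],
    [0,0,0],
    [0,0,0],
    [0,0,0],
  ],
  fingers=[5.5,5.5,5.5,5.5,5.5,3,3,3,3,3,3,3,3,3],
)

```text
t: 31.8
position: [0.5748, -0.2304, 0.1954]
ee_rot: [0.721, 0.693, 0.003, 0.005]
ft_force: [0.1, -1.0, -1.7]
grip_width: 0.0358
```

Run:
```python
from h import *
s=crop("scene",120,170,280,290,5,"c28.png")
print(tool()[0],tool()[2]["grip_width"])
goc(dk([-167,.3,62]),True);goc(dk([-167,.3,46]),True)
```

```text
[ 0.57308461 -0.23019488  0.19292696] 0.03572917043536386
xyz [18.71 -6.85  5.22] rot [13.4  0.1 -0.2]
xyz [18.71 -7.22  6.78] rot [13.4  0.1 -0.2]
```

View pics/c28.png

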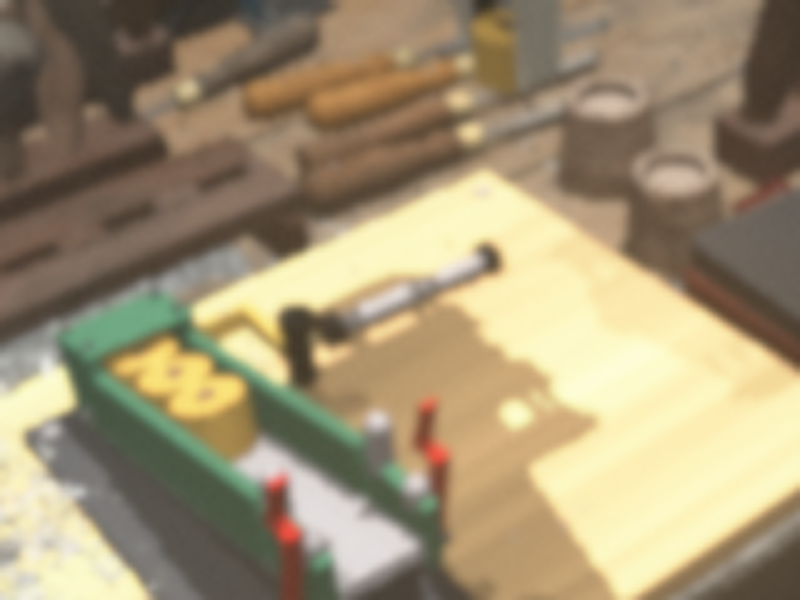

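drive_tool(
  xyz=[
    [4,0,0],
    [8,-2,0],
    [12,-4,1],
    [15,-6,3],
    [18,-6.3,4.5],
    [18.71,-6.35,5.3],
    [18.71,-6.72,6.8],
    [18.71,-6.72,6.8],
    [18.71,-6.72,6.8],
  ],
  rot=[
    [0,0,0],
    [0,0,0],
    [4,0,0],
    [8,0,0],
    [13.3,0,0],
    [13.3,0,0],
    [13.3,0,0],
    [13.3,0,0],
    [13.3,0,0],
  ],
  fingers=[3,3,3,3,3,3,3,3,3],
)

```text
t: 32.98
position: [0.5137, -0.0419, 0.1244]
ee_rot: [0.717, 0.688, -0.079, -0.08]
ft_force: [-0.4, 0.0, -2.0]
grip_width: 0.0355
```

Run:
```python
from h import *
s=crop("scene",120,170,280,290,5,"c29.png")
print(undk(tool()[0]),tool()[2]["grip_width"])
goc(dk([-162,.3,5]),True)
```

```text
[-161.85602776   -0.56277847   47.46324262] 0.03545624605415715
xyz [ 0.09 -0.02  4.25] rot [ 0.1  0.1 -0.2]
```

View pics/c29.png

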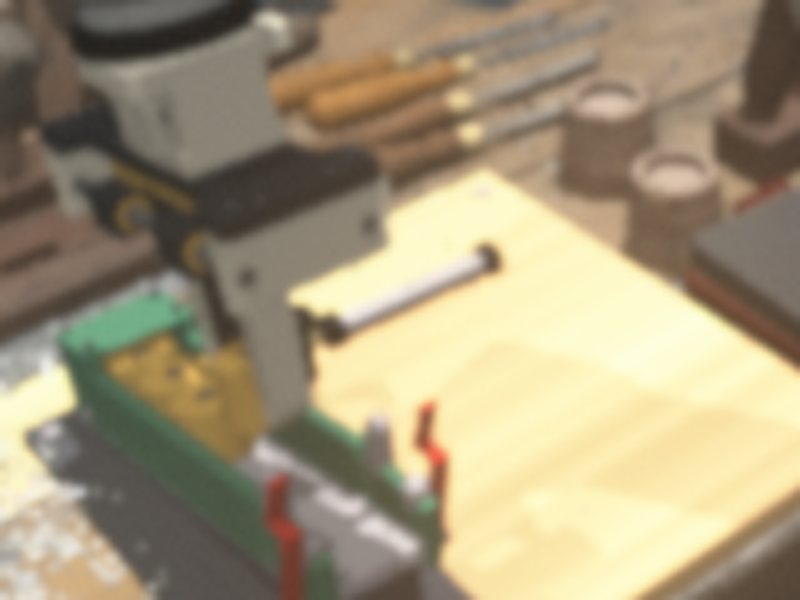

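drive_tool(
  xyz=[
    [0.09,0,0],
    [0.09,0,0.6],
    [0.09,0,1.4],
    [0.09,0,2.2],
    [0.09,0,2.9],
    [0.09,0,3.6],
    [0.09,0,4.1],
    [0.09,0,4.2],
    [0.09,0,4.2],
  ],
  rot=[
    [0,0,-0.2],
    [0,0,-0.2],
    [0,0,-0.2],
    [0,0,-0.2],
    [0,0,-0.2],
    [0,0,-0.2],
    [0,0,-0.2],
    [0,0,-0.2],
    [0,0,-0.2],
  ],
  fingers=[3,3,3,3,3,3,3,3,3],
)

```text
t: 34.15
position: [0.5048, -0.0404, 0.0838]
ee_rot: [0.716, 0.689, -0.078, -0.08]
ft_force: [-0.0, -0.6, -0.6]
grip_width: 0.0357
```

Run:
```python
from h import *
s=crop("scene",120,190,240,280,6.5,"c30.png")
print(undk(tool()[0]),tool()[2]["grip_width"])
```

```text
[-161.55036438    0.29383985    5.66041861] 0.03532604070300554
```

View pics/c30.png

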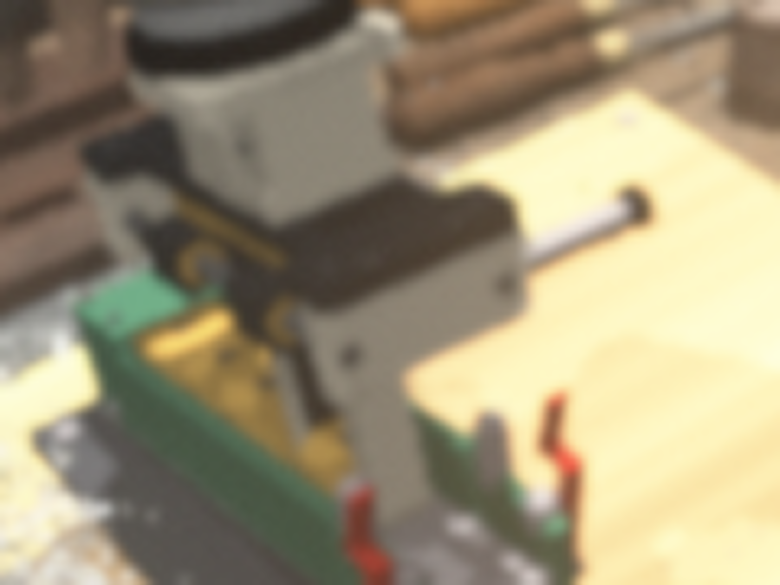

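drive_tool(
  xyz=[
    [0,0,0],
    [0,0,0],
    [0,0,-2.5],
    [0,0,-5],
    [0,0,-6],
    [0,-3,-6],
    [0,-4.5,-6],
    [0,-4.5,-4],
    [0,-4.5,-1.5],
    [0,-4.5,-0.3],
    [0,-4.5,-0.3],
    [0,-3.8,-0.3],
    [0,-3,-0.3],
    [0,-2.2,-0.3],
    [0,-1.5,-0.3],
    [0,-0.9,-0.3],
    [0,-0.5,-0.3],
    [0,-0.3,-0.3],
  ],
  rot=[
    [0,0,0],
    [0,0,0],
    [0,0,0],
    [0,0,0],
    [0,0,0],
    [0,0,0],
    [0,0,0],
    [0,0,0],
    [0,0,0],
    [0,0,0],
    [0,0,0],
    [0,0,0],
    [0,0,0],
    [0,0,0],
    [0,0,0],
    [0,0,0],
    [0,0,0],
    [0,0,0],
  ],
  fingers=[4.8,4.8,4.8,4.8,4.8,0,0,0,0,0,0,0,0,0,0,0,0,0],
)

```text
t: 36.45
position: [0.5025, -0.0403, 0.0874]
ee_rot: [0.716, 0.689, -0.078, -0.08]
ft_force: [-1.0, 0.3, 1.4]
grip_width: 0.0004
```

Run:
```python
from h import *
s=crop("scene",120,190,240,280,6.5,"c31.png")
print(undk(tool()[0]),tool()[2]["grip_width"],tool()[2]["ft_force"])
```

```text
[-164.58447325    0.33010645    8.55327949] 0.0004398197705429636 [-0.28731531  0.09786702  1.31707361]
```

View pics/c31.png

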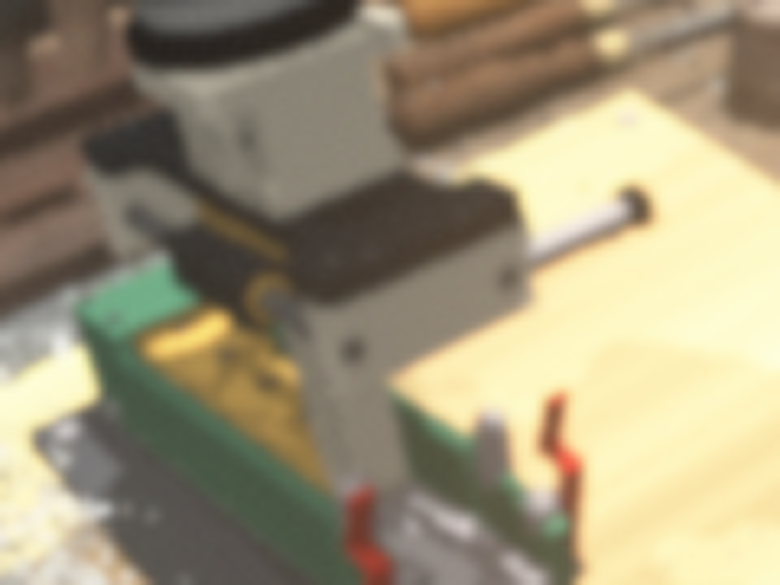

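Push gently on, checking for the stop.

drive_tool(
  xyz=[
    [0,0.15,0],
    [0,0.3,0],
    [0,0.4,0],
    [0,0.4,0],
  ],
  rot=[
    [0,0,0],
    [0,0,0],
    [0,0,0],
    [0,0,0],
  ],
  fingers=[0,0,0,0],
)

```text
t: 37.0
position: [0.5061, -0.0404, 0.0865]
ee_rot: [0.716, 0.689, -0.079, -0.081]
ft_force: [-2.7, -0.1, 3.0]
grip_width: 0.0006
```

drive_tool(
  xyz=[
    [0,0.15,0],
    [0,0.3,0],
    [0,0.4,0],
    [0,0.4,0],
  ],
  rot=[
    [0,0,0],
    [0,0,0],
    [0,0,0],
    [0,0,0],
  ],
  fingers=[0,0,0,0],
)

```text
t: 37.5
position: [0.5063, -0.0405, 0.0865]
ee_rot: [0.715, 0.689, -0.082, -0.083]
ft_force: [-8.4, 0.5, 10.5]
grip_width: 0.0002
```

drive_tool(
  xyz=[
    [0,-0.6,0],
    [0,-1.2,0],
    [0,-1.2,-3],
    [0,-1.2,-7],
    [-4,-1,-11],
    [-8,0,-13],
    [-12,0,-13],
    [-16,2,-13],
    [-19,4,-13],
    [-19,4,-13],
  ],
  rot=[
    [0,0,0],
    [0,0,0],
    [0,0,0],
    [0,0,0],
    [-4,0,0],
    [-8,0,0],
    [-13,0,0],
    [-13,0,0],
    [-13,0,0],
    [-13,0,0],
  ],
  fingers=[0,0,0,0,0,2,3,4,4,4],
)

```text
t: 38.75
position: [0.5686, -0.2363, 0.203]
ee_rot: [0.722, 0.692, -0.004, -0.001]
ft_force: [-0.4, 1.0, -0.3]
grip_width: 0.0399
```

Run:
```python
from h import *
t=crop("top",100,140,260,275,5,"c32.png"); cv2.imwrite("pics/top32.png",t)
s=crop("scene",120,170,280,290,5,"c33.png")
print(tool()[0])
# slugs on deck top plane: holes
C=lambda x,y:(x/5+100-.4,y/5+140-.4)
def deckpt(uv,h):
    o,d=ray("top",uv); n=RD.apply([0,0,1]); p0=dk([0,0,h]); return undk(o+d*(n@(p0-o))/(n@d))
g=cv2.cvtColor(t,cv2.COLOR_BGR2HSV); m=cv2.inRange(g,(15,110,100),(36,255,255)); 
for s in (18,54,90,126): print(s,(np.array([proj("top",dk([-s,0,30]))])))
```

```text
[ 0.56840029 -0.23189142  0.20378569]
18 [[147.48807794 175.00736432]]
54 [[146.14413622 187.52776737]]
90 [[144.76357322 200.34841112]]
126 [[143.34471982 213.48185218]]
```

View pics/c32.png

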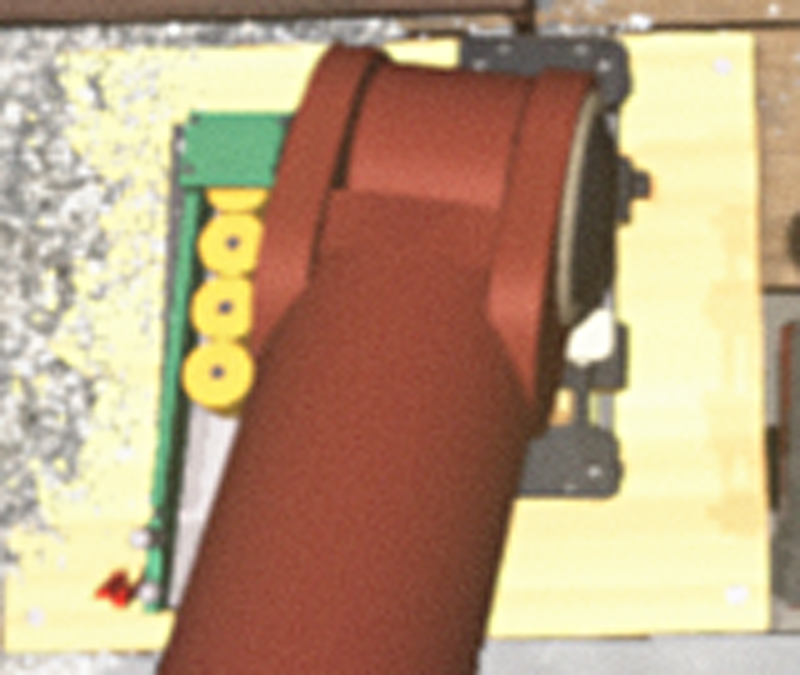

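View pics/c33.png

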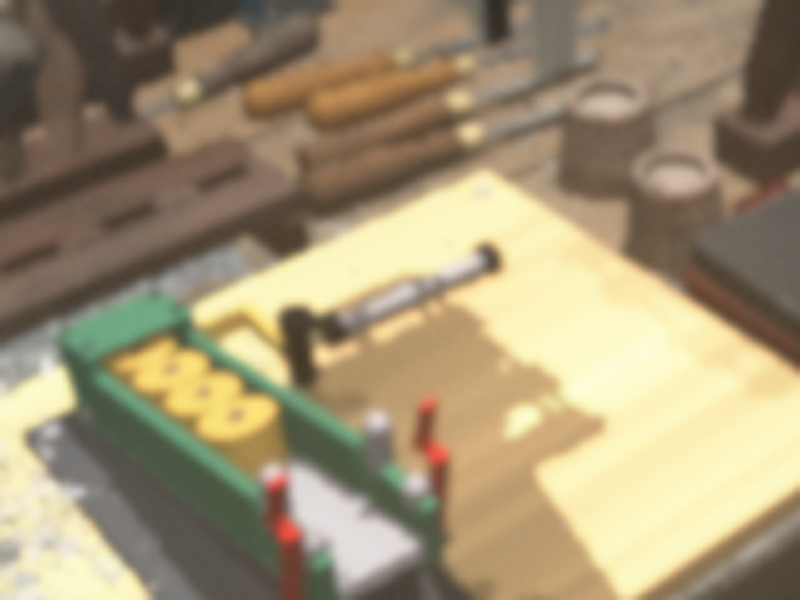

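Run:
```python
from h import *
s=eyes.get_image("scene")
h=cv2.cvtColor(s,cv2.COLOR_BGR2HSV)
for p in [(.6488,-.2078,.034),(.6488-.002,-.2078-.052,.036),(.6488+.002,-.2078+.052,.036)]:
    u=proj("scene",p); print(u.round(1)); cv2.drawMarker(s,tuple(np.round(u).astype(int)),(255,0,0),cv2.MARKER_CROSS,3)
crop("scene",160,200,240,260,10,"c34.png",s)
goc([.6488,-.2078,.12]);goc([.6488,-.2078,.0215])
```

```text
[202.1 226.3]
[217.1 218.8]
[186.1 233.1]
xyz [2.62 8.01 8.35] rot [-0.4  0.1  0.1]
xyz [ 2.63  8.08 18.2 ] rot [-0.4  0.1  0.1]
```

View pics/c34.png

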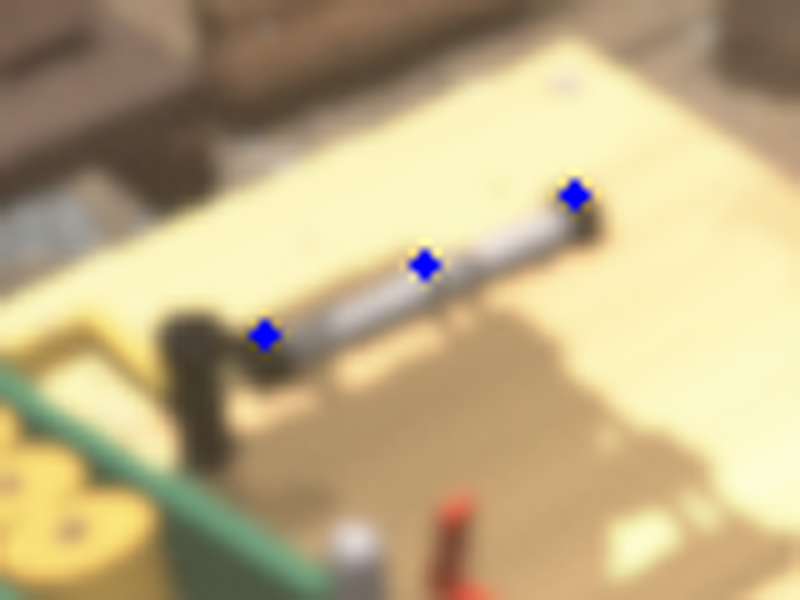

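drive_tool(
  xyz=[
    [1.3,4,2],
    [2.62,8.0,6],
    [2.62,8.0,11],
    [2.63,8.05,15],
    [2.63,8.05,17.2],
    [2.63,8.05,18.2],
    [2.63,8.05,18.2],
  ],
  rot=[
    [-0.4,0.1,0],
    [-0.4,0.1,0],
    [-0.4,0.1,0],
    [-0.4,0.1,0],
    [-0.4,0.1,0],
    [-0.4,0.1,0],
    [-0.4,0.1,0],
  ],
  fingers=[4,4,4,4,4,4,4],
  squeeze=40,
)

```text
t: 39.78
position: [0.6491, -0.2066, 0.0222]
ee_rot: [0.719, 0.695, 0.001, 0.0]
ft_force: [-1.1, 0.1, 0.9]
grip_width: 0.0398
```

Run:
```python
from h import *
crop("scene",140,190,260,280,6.5,"c35.png")
goc([.6488,-.2078,.0215]);print(tool()[0],tool()[2]['ft_force'])
```

```text
xyz [-0.08 -0.06  0.12] rot [ 0.1 -0.   0.2]
[ 0.64943788 -0.20697494  0.02265561] [-0.44076134 -0.09777734 -0.69817532]
```

View pics/c35.png

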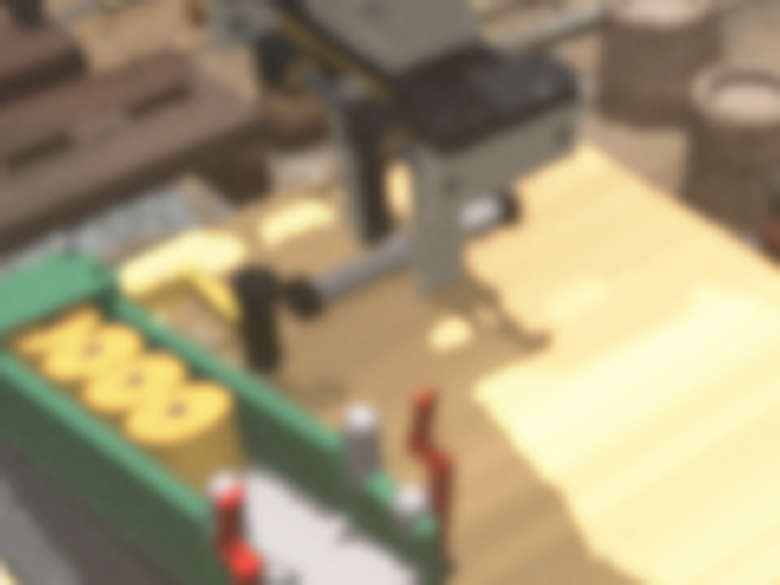

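drive_tool(
  xyz=[
    [-0.05,-0.05,0.1],
    [-0.05,-0.05,0.1],
    [-0.05,-0.05,0.1],
    [-0.05,-0.05,0.1],
    [-0.05,-0.05,0.1],
    [-0.05,-0.05,0.1],
    [0,0,-2],
    [0,0,-6],
    [0,0,-11],
    [0,0,-15],
    [0,0,-18],
    [0,0,-18],
  ],
  rot=[
    [0,0,0],
    [0,0,0],
    [0,0,0],
    [0,0,0],
    [0,0,0],
    [0,0,0],
    [0,0,0],
    [0,0,0],
    [0,0,0],
    [0,0,0],
    [0,0,0],
    [0,0,0],
  ],
  fingers=[0.5,0.5,0.5,0.5,0.5,0.5,0.5,0.5,0.5,0.5,0.5,0.5],
  squeeze=40,
)

```text
t: 41.32
position: [0.6508, -0.2071, 0.2066]
ee_rot: [0.719, 0.695, 0.003, 0.004]
ft_force: [0.6, 0.7, -2.1]
grip_width: 0.0108
```

Run:
```python
from h import *
crop("scene",140,130,260,220,6.5,"c36.png")
print(tool()[0],tool()[2]['grip_width'])
p=ch([-105,0,102]);print(p,np.hypot(*p[:2]))
for z in (.2,.17,.1155): q=p.copy();q[2]=z;goc(q)
```

```text
[ 0.64931077 -0.20696703  0.20392428] 0.010885248481551025
[ 0.44607052 -0.03855241  0.122     ] 0.44773339832264974
xyz [ 16.15 -20.88   0.3 ] rot [ 0.2 -0.   0.2]
xyz [ 16.15 -20.89   3.3 ] rot [ 0.2 -0.   0.2]
xyz [ 16.15 -20.92   8.75] rot [ 0.2 -0.   0.2]
```

View pics/c36.png

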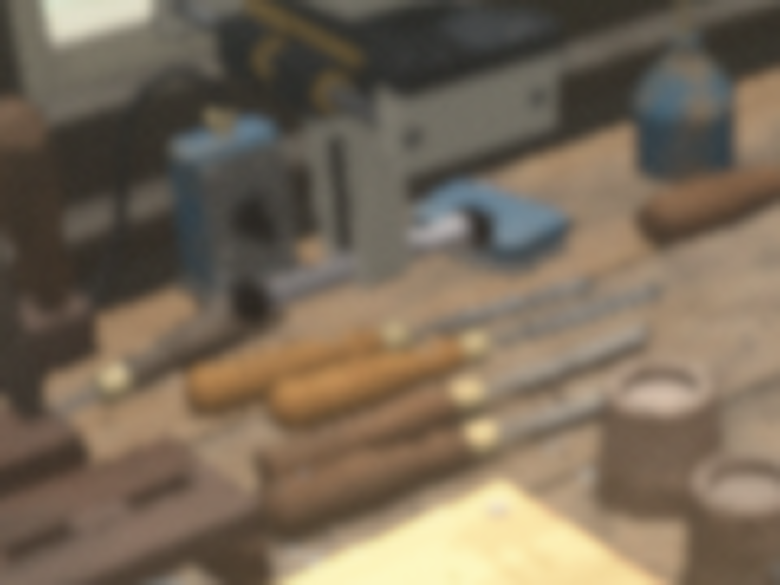

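drive_tool(
  xyz=[
    [2,-2.6,0],
    [5,-6.5,0],
    [8,-10.4,0],
    [11,-14.3,0],
    [14,-18,0],
    [15.5,-20,0.3],
    [16.15,-20.88,0.5],
    [16.15,-20.88,2],
    [16.15,-20.88,3],
    [16.15,-20.88,3],
    [16.15,-20.88,3],
  ],
  rot=[
    [0.2,0,0.2],
    [0.2,0,0.2],
    [0.2,0,0.2],
    [0.2,0,0.2],
    [0.2,0,0.2],
    [0.2,0,0.2],
    [0.2,0,0.2],
    [0.2,0,0.2],
    [0.2,0,0.2],
    [0.2,0,0.2],
    [0.2,0,0.2],
  ],
  fingers=[0.5,0.5,0.5,0.5,0.5,0.5,0.5,0.5,0.5,0.5,0.5],
)

```text
t: 42.75
position: [0.4466, -0.0388, 0.173]
ee_rot: [0.72, 0.694, 0.0, 0.0]
ft_force: [-0.3, -0.0, -0.3]
grip_width: 0.0103
```

Run:
```python
from h import *
crop("scene",130,190,250,280,6.5,"c37.png");crop("top",100,140,260,275,5,"c38.png")
print(tool()[0],tool()[2]['grip_width'])
p=ch([-105,0.8,102])
for z in (.17,.14,.1155): q=p.copy();q[2]=z;goc(q)
```

```text
[ 0.44663642 -0.03868664  0.17331865] 0.010483996898976894
xyz [ 0.09 -0.06  0.33] rot [ 0.1 -0.  -0. ]
xyz [ 0.09 -0.06  3.33] rot [ 0.1 -0.  -0. ]
xyz [ 0.09 -0.07  5.78] rot [ 0.1 -0.  -0. ]
```

View pics/c37.png

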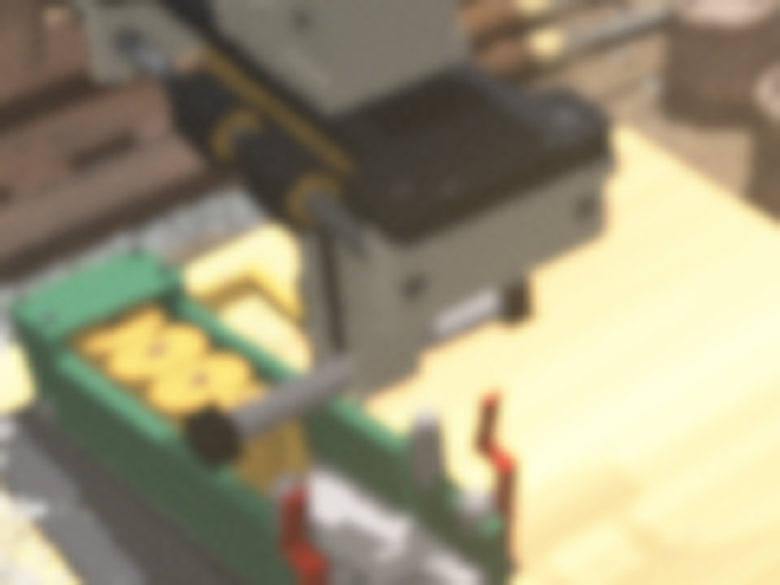

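View pics/c38.png

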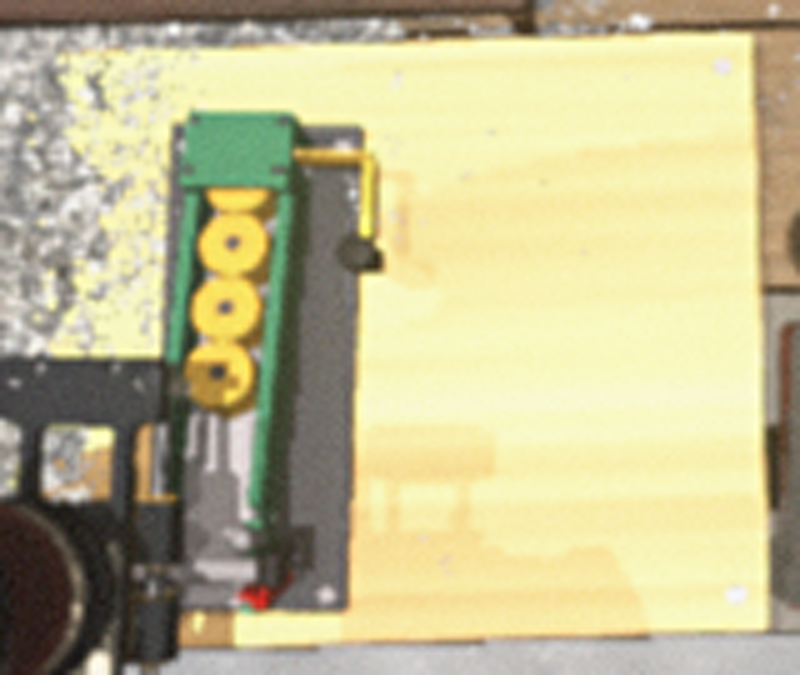

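Run:
```python
from h import *
P=tool()[0]; 
for dy in (.058,.052,-.052,-.058):
    w=P+RC.apply([0,dy,0])+[0,-.0008,.0065]; print(dy,proj("scene",w).round(1), ((proj("scene",w)-[130,190])*6.5).round(0), ((proj("top",w)-[100,140])*5).round(0))
```

```text
0.058 [160.  257.4] [195. 438.] [ 37. 567.]
0.052 [162.9 256. ] [214. 429.] [ 50. 567.]
-0.052 [207.9 234.3] [507. 288.] [271. 568.]
-0.058 [210.3 233.2] [522. 281.] [283. 568.]
```

drive_tool(
  xyz=[
    [0.25,-0.06,0.5],
    [0.25,-0.06,1.2],
    [0.25,-0.06,2],
    [0.25,-0.06,2.6],
    [0.25,-0.06,3.1],
    [0.25,-0.06,3.1],
  ],
  rot=[
    [0,0,0],
    [0,0,0],
    [0,0,0],
    [0,0,0],
    [0,0,0],
    [0,0,0],
  ],
  fingers=[0.5,0.5,0.5,0.5,0.5,0.5],
)

```text
t: 43.6
position: [0.4459, -0.0362, 0.1419]
ee_rot: [0.72, 0.694, 0.0, 0.0]
ft_force: [0.0, 0.9, -1.0]
grip_width: 0.0108
```

Run:
```python
from h import *
crop("scene",130,200,240,285,7,"c39.png")
print(tool()[0],tool()[2]['grip_width'],tool()[2]['ft_force'])
p=ch([-105,2,102])
for z in (.14,.1155): q=p.copy();q[2]=z;goc(q)
```

```text
[ 0.44616876 -0.03613855  0.14216119] 0.010623819339462853 [ 0.1117018   0.35231696 -0.93898998]
xyz [-0.04 -0.    0.22] rot [ 0.1 -0.  -0. ]
xyz [-0.04 -0.    2.67] rot [ 0.1 -0.  -0. ]
```

View pics/c39.png

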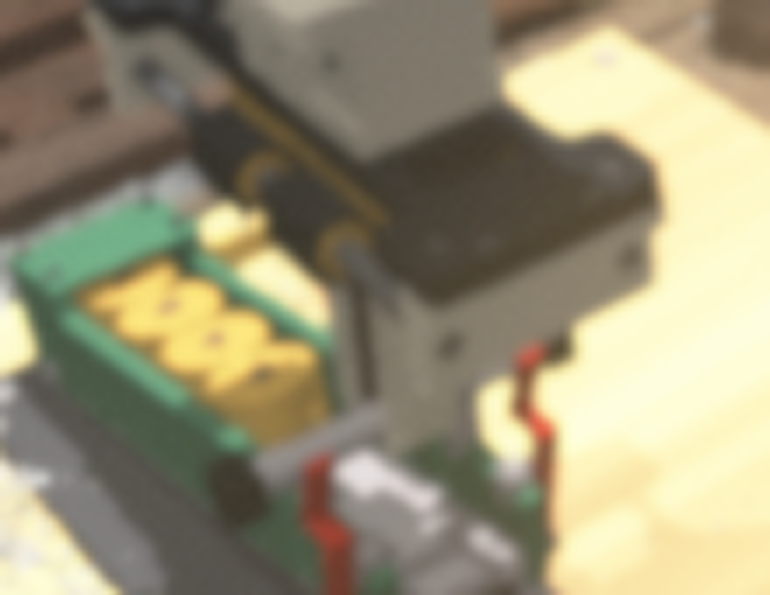

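drive_tool(
  xyz=[
    [0,0,0.5],
    [0,0,1.0],
    [0,0,1.4],
    [0,0,1.8],
    [0,0,1.8],
  ],
  rot=[
    [0,0,0],
    [0,0,0],
    [0,0,0],
    [0,0,0],
    [0,0,0],
  ],
  fingers=[0.5,0.5,0.5,0.5,0.5],
  squeeze=50,
)

```text
t: 44.28
position: [0.4467, -0.036, 0.1239]
ee_rot: [0.72, 0.694, 0.001, 0.001]
ft_force: [1.8, -0.6, -1.3]
grip_width: 0.0107
```

drive_tool(
  xyz=[
    [0,0,0.3],
    [0,0,0.6],
    [0,0,0.8],
    [0,0,0.8],
  ],
  rot=[
    [0,0,0],
    [0,0,0],
    [0,0,0],
    [0,0,0],
  ],
  fingers=[0.5,0.5,0.5,0.5],
)

```text
t: 44.78
position: [0.4461, -0.0361, 0.1156]
ee_rot: [0.72, 0.694, 0.0, 0.0]
ft_force: [1.0, -0.2, -1.6]
grip_width: 0.0106
```

Run:
```python
from h import *
crop("scene",130,200,240,285,7,"c40.png")
print(tool()[0],tool()[2]['grip_width'],tool()[2]['ft_force'])
```

```text
[ 0.44624287 -0.03604324  0.11572294] 0.010357505467597629 [-1.0338753  -0.11162556 -0.62353789]
```

View pics/c40.png

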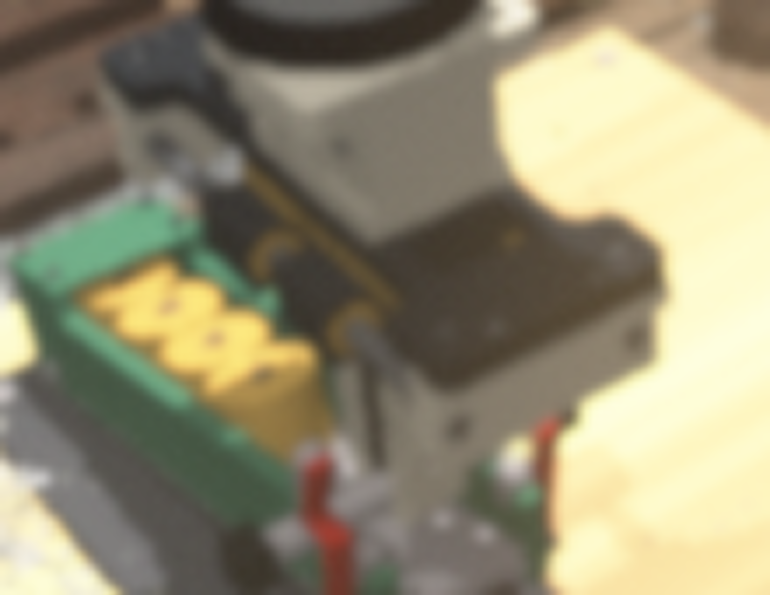

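drive_tool(
  xyz=[
    [0,0,0.15],
    [0,0,0.3],
    [0,0,0.3],
  ],
  rot=[
    [0,0,0],
    [0,0,0],
    [0,0,0],
  ],
  fingers=[0.5,0.5,0.5],
)

```text
t: 45.2
position: [0.4465, -0.0361, 0.115]
ee_rot: [0.72, 0.694, 0.001, 0.001]
ft_force: [-3.9, 0.2, 19.0]
grip_width: 0.0108
```

drive_tool(
  xyz=[
    [0,0,0],
    [0,0,0],
    [0,0,0],
    [0,0,0],
    [0,0,-2],
    [0,0,-5],
    [0,0,-9],
    [0,3,-9],
    [-5,7,-10],
    [-10,9,-11],
    [-14,10,-11],
    [-14,10,-11],
  ],
  rot=[
    [0,0,0],
    [0,0,0],
    [0,0,0],
    [0,0,0],
    [0,0,0],
    [0,0,0],
    [0,0,0],
    [0,0,0],
    [0,0,0],
    [0,0,0],
    [0,0,0],
    [0,0,0],
  ],
  fingers=[1,2.6,2.6,2.6,2.6,2.6,2.6,2.6,2.6,2.6,2.6,2.6],
)

```text
t: 46.7
position: [0.5405, -0.1845, 0.2243]
ee_rot: [0.723, 0.691, -0.001, 0.002]
ft_force: [-1.0, 0.3, -0.8]
grip_width: 0.0261
```

Run:
```python
from h import *
crop("scene",130,200,240,285,7,"c41.png");crop("top",100,140,260,275,5,"c42.png")
print(tool()[0],tool()[2]['grip_width'],tool()[2]['ft_force'])
```

```text
[ 0.54059025 -0.17906131  0.22476226] 0.02631876322891706 [ 0.443268    1.18612059 -0.60709351]
```

View pics/c41.png

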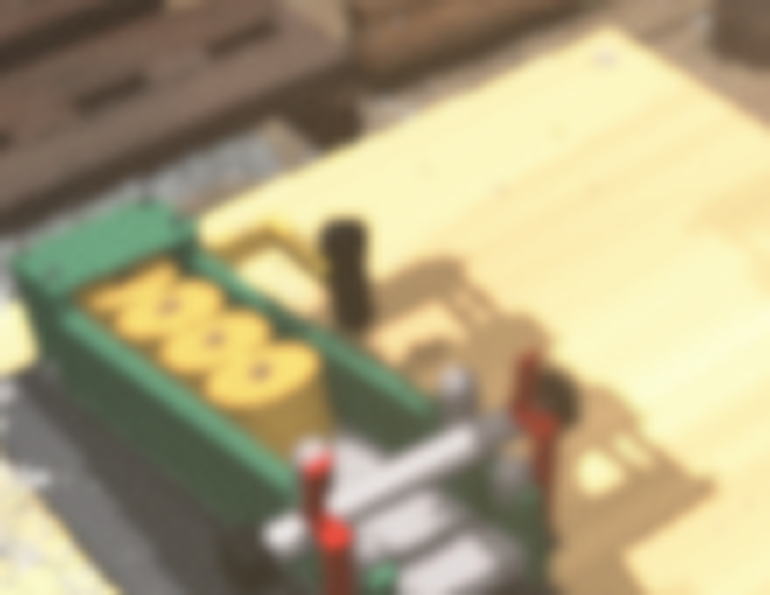

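View pics/c42.png

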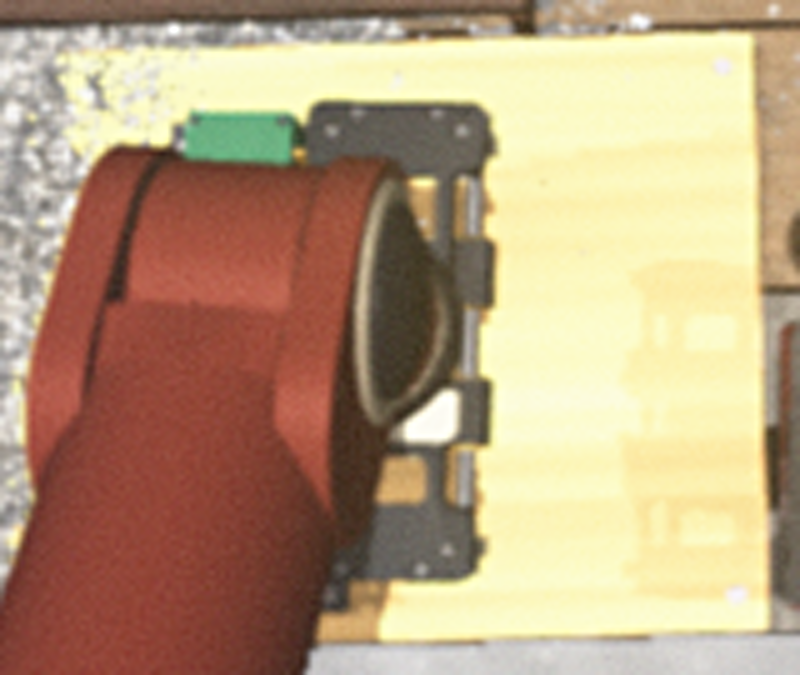

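drive_tool(
  xyz=[
    [-5,0,0],
    [-10,0,0],
    [-14,0,0],
    [-18,0,0],
    [-20,0,0],
    [-20,0,0],
  ],
  rot=[
    [0,0,0],
    [0,0,0],
    [0,0,0],
    [0,0,0],
    [0,0,0],
    [0,0,0],
  ],
  fingers=[2.6,2.6,2.6,2.6,2.6,2.6],
)

```text
t: 47.55
position: [0.533, -0.3786, 0.2243]
ee_rot: [0.72, 0.694, 0.001, -0.0]
ft_force: [-0.3, 0.3, -0.1]
grip_width: 0.0263
```

Run:
```python
from h import *
t=crop("top",110,145,190,270,4.8,"c43.png");s=crop("scene",130,200,240,285,7,"c44.png")
K=lambda u,v,x0,y0,f:((u+.5)/f-.5+x0,(v+.5)/f-.5+y0)
for dy in(-52,0,52): 
    p=ch([-105,dy,102]);print(dy,((proj("top",p)+.5-[110,145])*4.8-.5).round(0),((proj("scene",p)+.5-[130,200])*7-.5).round(0))
```

```text
-52 [241. 518.] [560. 395.]
0 [142. 517.] [415. 471.]
52 [ 42. 517.] [258. 554.]
```

View pics/c43.png

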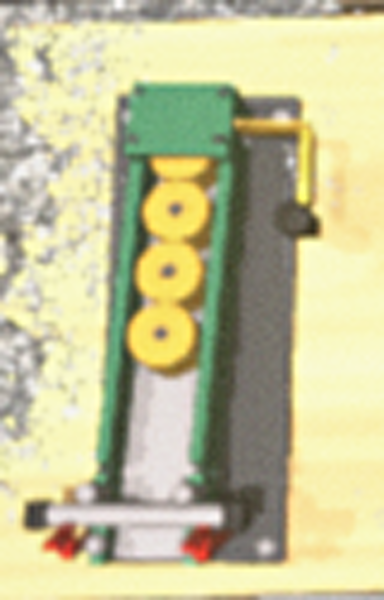

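View pics/c44.png

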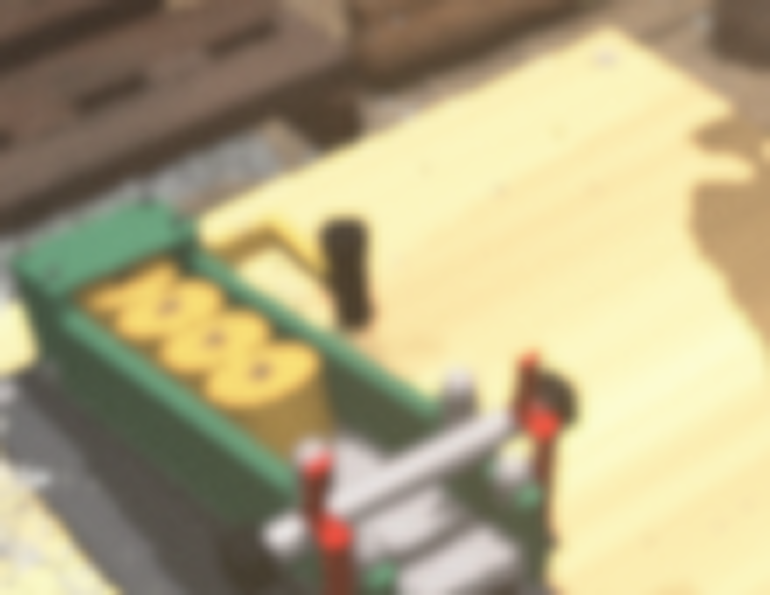

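Run:
```python
from h import *
t=cv2.imread("pics/c43.png")
K=lambda u,v,x0,y0,f:((u+.5)/f-.5+x0,(v+.5)/f-.5+y0)
print('knob',unch(onz("top",K(294,215,110,145,4.8),.088)), unch(tri(K(345,232,130,200,7),K(294,215,110,145,4.8))[0]))
n=RD.apply([0,0,1])
for u,v in((175,209),(168,271),(161,333)):
    o,d=ray("top",K(u,v,110,145,4.8)); p0=dk([0,0,30]); print(undk(o+d*(n@(p0-o))/(n@d)).round(1))
```

```text
knob [ 58.99725075 -67.10886221  68.        ] [ 59.16096948 -66.62107547  64.16184952]
[-55.8   0.   30. ]
[-92.    0.2  30. ]
[-127.3    0.4   30. ]
```

Run:
```python
from cell import env
print(env.hand_in())
```

```text
the job is handed in; nothing more can be done
None
```

The job is done and handed in at about 48 s of the 210 s allowed; the simulator reported no verdict.

**What I did:** I pushed the gate shut. I then loaded all four brass slugs square to the deck and pushed the row down until it stopped under about 10 N. Last, I pressed the keeper rod down past the jaw into the fork and let go. Neither the wooden formers nor the purple and black look-alikes were touched.

**Last checks:**

| Item | Measured | Should be |
|---|---|---|
| Gate knob, chute y | −66.6 to −67.1 mm | −66 mm when shut |
| Slugs 2, 3 and 4 up the slope from the gate | 55.8, 92.0 and 127.3 mm | 48–60, 83–97 and 118–134 mm |
| Slugs 2, 3 and 4 off the centre line | within 0.5 mm | within 8 mm |
| Rod middle, seen in both views | within about 3 mm of the seat | within 10 mm |
| Rod height, from the fingers when it bottomed | about 121.5 mm | 122 mm at the seat |
| Jaw | same pixels as when closed before | closed |

**Uncertain or disagreeing:**
- The first slug's middle is hidden under the roof. I take it to be against the gate because the row stopped firmly and the other slugs are at touching distances.
- The scene camera sat 1 to 1.5 pixels off my predictions in the mid-run rod checks. That is close to the stated 2 mm calibration error.
- I felt no clear jaw resistance while pressing the rod down, only the firm stop at the seat (about 19 N).

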